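# Rotate the cartons in the kitchen's gravity-feed lane

## Task

Take the four oldest cartons from the front (low end) of the sloped lane and stack them squarely, one on another, on the carton that already stands on the chopping board, ready for cooking. Then load all the new cartons standing on the worktop into the lane at its high end, lying flat between the guides like the others, behind the one old carton that stays and has slid down to the front stop. Do not knock over or push about the jar, mug, pepper mill and oil bottle.

Things in the scene. Friction and masses are not known exactly. Their poses are not given: they have to be found in the camera images.
- lane_front (a point): point at the low end of the lane's floor: midway across, at the inner face of the front stop, 35 mm above the worktop. x runs up the lane along its floor (13 degrees above level), y across the lane, z square to the floor
- lane: gravity-feed carton lane on a fixed stand: straight slick grey tray 400 mm long, 70 mm wide between low guides (11 mm above its floor, 3 mm thick, open above); front stop 27 mm high, high back end open. Holds five cartons, 76 mm side along it; they slide down by themselves against the stop or the next carton. Origin under its middle, on the worktop
- board: wooden chopping board lying fixed on the worktop, 200 x 160 x 18 mm; origin at the centre of its underside, z up
- base: closed brown carton with a white label, 76 mm (its x) by 64 mm (its y) by 46 mm high (its z), about 0.25 kg; origin at its centre. It stands on the chopping board: the foot of the column
- old1: closed brown carton with a white label, 76 mm (its x) by 64 mm (its y) by 46 mm high (its z), about 0.25 kg; origin at its centre. One of the five cartons that fill the lane, number 1 from the front stop at the start (the oldest)
- old2: closed brown carton with a white label, 76 mm (its x) by 64 mm (its y) by 46 mm high (its z), about 0.25 kg; origin at its centre. One of the five cartons that fill the lane, number 2 from the front stop at the start
- old3: closed brown carton with a white label, 76 mm (its x) by 64 mm (its y) by 46 mm high (its z), about 0.25 kg; origin at its centre. One of the five cartons that fill the lane, number 3 from the front stop at the start
- old4: closed brown carton with a white label, 76 mm (its x) by 64 mm (its y) by 46 mm high (its z), about 0.25 kg; origin at its centre. One of the five cartons that fill the lane, number 4 from the front stop at the start
- old5: closed brown carton with a white label, 76 mm (its x) by 64 mm (its y) by 46 mm high (its z), about 0.25 kg; origin at its centre. One of the five cartons that fill the lane, number 5 from the front stop at the start (the last; it stays)
- new1: closed brown carton with a white label, 76 mm (its x) by 64 mm (its y) by 46 mm high (its z), about 0.25 kg; origin at its centre. One of the two to four new cartons standing on the bare worktop in front of the lane; None from the start if this one is not there
- new2: closed brown carton with a white label, 76 mm (its x) by 64 mm (its y) by 46 mm high (its z), about 0.25 kg; origin at its centre. One of the two to four new cartons standing on the bare worktop in front of the lane; None from the start if this one is not there
- new3: closed brown carton with a white label, 76 mm (its x) by 64 mm (its y) by 46 mm high (its z), about 0.25 kg; origin at its centre. One of the two to four new cartons standing on the bare worktop in front of the lane; None from the start if this one is not there
- new4: closed brown carton with a white label, 76 mm (its x) by 64 mm (its y) by 46 mm high (its z), about 0.25 kg; origin at its centre. One of the two to four new cartons standing on the bare worktop in front of the lane; None from the start if this one is not there
- jar: bystander: white lidded jar, 52 mm across, 85 mm high; origin at the centre of its underside
- mug: bystander: blue mug, 80 mm across, 95 mm high; origin at the centre of its underside
- mill: bystander: dark wooden pepper mill, 54 mm across, 158 mm high; origin at the centre of its underside
- oil: bystander: green oil bottle, 62 mm across, 210 mm high; origin at the centre of its underside
Things that resemble listed ones, but are neither listed nor needed, are in the scene too. What is shaped like the old4 but blue is not meant.

How it is judged:
On the way, in this order (a step that is already met when the one before it is completed fails the run):
1. the four oldest cartons are stacked on the carton on the board (horizontal distance between each of old1, old2, old3, old4 and base below 0.012 m and z of old1 in the frame of base between 0.04 and 0.19 m and angle between the x axis of each of old1, old2, old3, old4 and the x axis of base, either way round below 0.14 rad and angle between the z axis of each of old1, old2, old3, old4, base and the z axis of board, either way round below 0.06 rad and linear speed of each of old1, old2, old3, old4 below 0.02 m/s and z of old2 in the frame of base between 0.04 and 0.19 m and z of old3 in the frame of base between 0.04 and 0.19 m and z of old4 in the frame of base between 0.04 and 0.19 m and horizontal distance between base and board below 0.07 m), for 0.3 s.
2. all the new cartons lie in the lane behind the remaining old carton (x of old5 in the frame of lane_front between 0.025 and 0.05 m and y of old5 in the frame of lane_front between -0.01 and 0.01 m and z of old5 in the frame of lane_front between 0.017 and 0.029 m and angle between the x axis of each of old5, new1, new2, new3, new4 and the x axis of lane_front, either way round below 0.15 rad and angle between the z axis of each of old5, new1, new2, new3, new4 and the z axis of lane_front, either way round below 0.08 rad and linear speed of each of old5, new1, new2, new3, new4 below 0.02 m/s and x of new1 in the frame of lane_front between 0.1 and 0.37 m and y of new1 in the frame of lane_front between -0.01 and 0.01 m and z of new1 in the frame of lane_front between 0.017 and 0.029 m and x of new2 in the frame of lane_front between 0.1 and 0.37 m and y of new2 in the frame of lane_front between -0.01 and 0.01 m and z of new2 in the frame of lane_front between 0.017 and 0.029 m and x of new3 in the frame of lane_front between 0.1 and 0.37 m and y of new3 in the frame of lane_front between -0.01 and 0.01 m and z of new3 in the frame of lane_front between 0.017 and 0.029 m and x of new4 in the frame of lane_front between 0.1 and 0.37 m and y of new4 in the frame of lane_front between -0.01 and 0.01 m and z of new4 in the frame of lane_front between 0.017 and 0.029 m), for 0.3 s.
At the end, for the whole second after the job is handed in: At rest: old1 to old4 in one column on the base carton (within 12 mm and 8 deg of it, level to 3.4 deg), base within 70 mm of the board's middle; old5 at the front stop (centre within 50 mm) and each new carton behind it, within 6 mm of flat, 10 mm of mid-lane, 8.5 deg of in line (all of step 1 and all of step 2); the robot touches nothing.
It fails at once if the jar is pushed more than 5 cm or knocked over (distance of jar from where it was at the start of the episode above 0.05 m or angle between jar's own z axis and vertical above 0.5 rad).
It fails at once if the mug is pushed more than 5 cm or knocked over (distance of mug from where it was at the start of the episode above 0.05 m or angle between mug's own z axis and vertical above 0.5 rad).
It fails at once if the mill is pushed more than 5 cm or knocked over (distance of mill from where it was at the start of the episode above 0.05 m or angle between mill's own z axis and vertical above 0.5 rad).
It fails at once if the oil is pushed more than 5 cm or knocked over (distance of oil from where it was at the start of the episode above 0.05 m or angle between oil's own z axis and vertical above 0.5 rad).
Of new1, new2, new3, new4 only 2 to 4 are there at a start; the rules pass over those that are not, and their reading is None.
At some moment in a run one of new1, new2, new3, new4 may be knocked a few centimetres aside while the robot is not near it.
Once in a run the grip may slacken for a moment while it holds something.
It also fails if it takes over 210 s, if anything falls off the work surface, if the arm or the gripper's body presses on something with over 40 N, if the wrist force passes 120 N, or if a joint passes its speed limit or range.

## Robot

A 6-joint arm with a two-finger parallel gripper is mounted at the origin on the work surface. World frame = base frame: x ahead of the robot, y to its left, z up, the work surface at z = 0. Lengths are in m, angles in rad, forces in N, time in s.
With the tool pointing down it reaches from about 0.35 to 0.85 m from the base axis. Payload 8.1 kg.
Tool frame: the origin (TCP) lies at the centre of the arm's flange, where the gripper is bolted on; the fingertips stand 186 mm ahead of it and the grasp point (between the pads) lies 167 mm ahead of it; z points along the fingers, y is the line along which they close (so a half turn about z gives the same grasp; the last joint's range is limited). The gripper opens to 93 mm and grips with 3 to 60 N. Pads are 15 mm wide; open, the fingers measure 128 mm over their backs; the gripper's body (75 mm by 188 mm) begins 65 mm behind the grasp point.
Start: joints at [1.122, 0.13, 1.488, -0, 1.523, -0.085], TCP at [0.213, 0.561, 0.405] pointing down, gripper open.
Joint ranges: [-2.96, 2.96], [-0.89, 2.26], [0.02, 2.5], [-1.34, 4.48], [0, 2.73], [-2.66, 2.66]. Speed limits (rad/s): [2.39, 2.39, 2.79, 3.14, 3.14, 3.14].

## Interface

Orientations are given as a rotation vector (axis times angle).
In Python, from plant import robot gives the robot as it stands.
- The arm moves only by the tool apply_moves, never from a script. Its argument "series" is a list of rows, each a list of 2 entries, a list of its own where there are three numbers: the shift along the tool's x, y, z in mm, then the turn, a rotation vector about the tool's x, y, z in rad. A call has 1 to 12 rows; each row shifts and turns the commanded pose from where the row before left it, along the tool's axes as they then stand; what a row does not reach is not made up. A row lasts 1/12 s, in which the tool goes at most 41.7 mm and 7.16 degrees, less where a joint would pass 70% of its speed; a pose out of reach is approached as far as the arm can. A call is refused whole if a number of a shift passes 41.7 or a number of a turn 0.125, either way. A call with a gripper value outside its range is refused whole. "claw" is the opening, from 0 (shut) to 1 (fully open), set as the call begins (left out, the last holds). The fingers move at their own pace and stop on an object; "newtons" is the grip in N (left out, the last holds). Time passes only in rows, so rows that do not move let the fingers close. It gives the time, the measured TCP pose, the force, the opening and the grip force at its end, in the units of the state.
- robot.read_state(): the state, without advancing time (a new reading comes with each control period).
- robot.read_camera(name): name is "side" or "top" or "wrist"; returns (picture, depth): 420x560x3 uint8, blue, green, red; 420x560 float32, m along the optical axis (not along the pixel's ray), 0 where there is no reading.
- robot.calibration(name): a dict with "fx", "fy", "cx", "cy" (pixels), "extrinsics" (4x4, takes a point from world to camera coordinates). Camera axes: x right, y down, z forward; pixel columns grow to the right and rows downward; lengths in m; the calibration is good to about 2 mm. A picture is of the moment at which its call begins: read the wrist's pose just before it. calibration takes no time and is no camera call; for the wrist camera it gives the pose at the moment of the call.
- robot.close_job(): hands the job in; it is judged then, once.
The state is a dict: "t": time; "q": joint angles; "dq": joint speeds; "joint_torque": joint torques, N m; "tool_pos": TCP position; "orientation": TCP orientation; "force": force on the tool from outside, world axes, zero at the start; "wrist_torque": the same for the moment, N m; "opening": finger opening in m; "gripper_force": force on a finger pad.
Only numpy, scipy, OpenCV 4.12 (cv2) and the standard library are available. Lean on these libraries where they do the work, as an engineer would, in place of code of your own. Each camera call takes 0.05 s, during which the arm holds its last target. There are 200 camera calls.

## Working session

There is one attempt and no reset: what is moved stays moved. The work goes in short steps, Python scripts to look and compute and a tool call to move; the robot and the scene stay as the last step left them, time stands still between calls to the robot, and variables do not carry over. Pictures are saved under pics/ and viewed, at most 14 in all, crops included, and the job is handed in when it is done.

Besides the shell and the picture viewer there is one more tool, called after "Emit:" as name([rows], argument=value, ...), one row to a line, values as JSON. apply_moves: Moves the arm, as the interface text tells. Its arguments: {"type":"object","properties":{"series":{"type":"array"},"claw":{"type":"number"},"newtons":{"type":"number"}},"required":["series"]}

```bash
ls; mkdir -p pics
python3 - <<'E'
from plant import robot
import cv2,numpy as np
s=robot.read_state(); print(s)
for n in("top","side"):
    p,d=robot.read_camera(n); cv2.imwrite(f"pics/{n}0.png",p); np.save(f"{n}0.npy",d)
    c=robot.calibration(n); print(n,c)
E
```

```text
pics
{'t': 0.0, 'q': array([ 1.12160728e+00,  1.31171866e-01,  1.48925726e+00,  9.18116567e-06,
        1.52300070e+00, -8.53898954e-02]), 'dq': array([-0.00067751, -0.00141332,  0.00173684, -0.00135398, -0.00111858,
       -0.00030082]), 'joint_torque': array([-1.35536728e-03, -5.59880698e+01, -4.91736603e+01,  7.62802572e-02,
        3.63083789e-02, -2.41112293e-04]), 'tool_pos': array([0.21337105, 0.56054028, 0.40369284]), 'orientation': array([-5.68219337e-01, -3.08927489e+00,  2.77910053e-03]), 'force': array([ 0.44401366, -0.0693886 , -0.25845593]), 'wrist_torque': array([ 0.02002742, -0.00554258, -0.01338054]), 'gripper_force': 0.0, 'opening': 0.09313289856363569}
top {'fx': 443.3144232650555, 'fy': 443.3144232650555, 'cx': 274.8204245202844, 'cy': 206.3532058475952, 'extrinsics': array([[-0.01353524, -0.99987874, -0.00770129,  0.00482696],
       [-0.98375112,  0.01469512, -0.17893516,  0.59935271],
       [ 0.17902664,  0.00515422, -0.98383073,  1.06726733],
       [ 0.        ,  0.        ,  0.        ,  1.        ]])}
side {'fx': 465.4719435553756, 'fy': 465.4719435553756, 'cx': 284.12634233366396, 'cy': 209.53612101893907, 'extrinsics': array([[ 0.96177274, -0.27350482,  0.01372274, -0.56242853],
       [-0.19422291, -0.71659156, -0.66990597,  0.18608478],
       [ 0.19305611,  0.64163202, -0.74231913,  1.05713793],
       [ 0.        ,  0.        ,  0.        ,  1.        ]])}
```

View pics/top0.png

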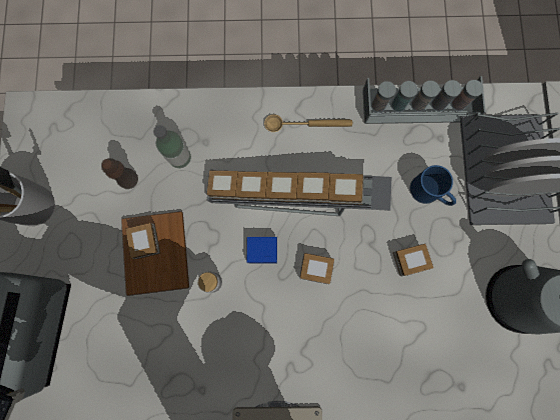

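View pics/side0.png

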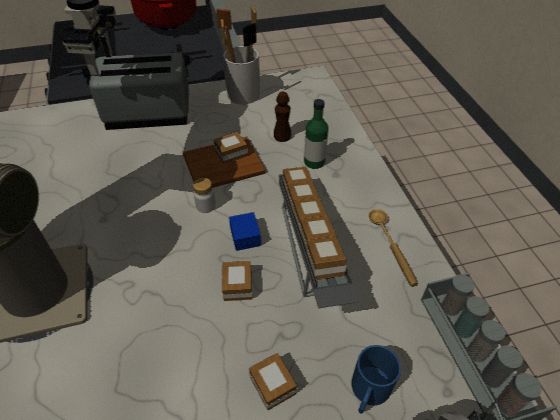

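The top view shows five lane cartons at (222..347,185), with the low end at the left and an empty tray end at (378,193). The base carton is on the board at (141,240). There are two new cartons at (318,268) and (413,260), and a blue decoy at (262,250). The mill is at (120,172), oil at (170,145), jar at (208,282) and mug at (432,185). The side view agrees, with the lane rising towards the camera.

```bash
cat > h.py <<'E'
from plant import robot
import cv2,numpy as np
from scipy.spatial.transform import Rotation as R
def cloud(n,d,c=None):
    c=c or robot.calibration(n); E=c["extrinsics"]
    v,u=np.mgrid[:d.shape[0],:d.shape[1]]
    P=np.stack([(u-c["cx"])/c["fx"]*d,(v-c["cy"])/c["fy"]*d,d],-1)
    return (P-E[:3,3])@E[:3,:3]
def masks(p):
    h=cv2.cvtColor(p,cv2.COLOR_BGR2HSV)
    return h
def ray(n,uv,z,c=None):
    c=c or robot.calibration(n); E=c["extrinsics"]
    o=-E[:3,:3].T@E[:3,3]; uv=np.atleast_2d(uv).astype(float)
    D=np.c_[(uv[:,0]-c["cx"])/c["fx"],(uv[:,1]-c["cy"])/c["fy"],np.ones(len(uv))]@E[:3,:3]
    return o+D*((z-o[2])/D[:,2])[:,None]
E
python3 - <<'E'
from h import *
p=cv2.imread("pics/top0.png"); d=np.load("top0.npy"); X=cloud("top",d)
h=cv2.cvtColor(p,cv2.COLOR_BGR2HSV)
# labels: bright low-sat blobs of carton-label size, enclosed by brown
for (u,v) in [(222,184),(252,185),(282,185),(313,186),(345,187),(141,240),(318,268),(413,260),(262,250)]:
    print((u,v),X[v,u].round(4),h[v,u],h[v,u-12])
def rect(u,v,zlo,zhi):
    m=np.zeros(d.shape,bool); m[v-28:v+28,u-28:u+28]=1
    m&=(X[...,2]>zlo)&(X[...,2]<zhi)
    Q=X[m]; r=cv2.minAreaRect((Q[:,:2]*1000).astype(np.float32)); print("rect",(u,v),np.round(r[0],1),np.round(r[1],1),round(r[2],1),"z",Q[:,2].mean().round(4),len(Q))
rect(141,240,.055,.075);rect(318,268,.035,.06);rect(413,260,.035,.06)
m=np.zeros(d.shape,bool); m[160:215,200:400]=1
# white labels in lane
w=((h[...,1]<60)&(h[...,2]>140)).astype(np.uint8)
n,l,s,c=cv2.connectedComponentsWithStats(w)
for i in range(1,n):
    if 60<s[i,4]<900:
        Q=X[l==i]; r=cv2.minAreaRect((Q[:,:2]*1000).astype(np.float32)); print(c[i].round(1),s[i,4],Q.mean(0).round(4),np.round(r[1],1),round(r[2],1))
# stop and tray-end, bystanders
for nm,(u,v) in dict(jar=(208,282),mug=(425,187),mill=(112,166),oil=(163,133),trayend=(385,193),board=(155,270)).items(): print(nm,X[v,u].round(3))
E
```

```text
(222, 184) [0.6508 0.1259 0.0905] [ 26  11 158] [ 16 125 110]
(252, 185) [0.6437 0.0509 0.1051] [ 33  14 163] [ 16 140 104]
(282, 185) [ 0.6384 -0.0219  0.1234] [ 42   8 166] [ 15 129 111]
(313, 186) [ 0.3986 -0.0095  1.1573] [ 35   9 163] [ 17 135 106]
(345, 187) [ 0.6237 -0.167   0.1565] [ 53   6 167] [ 16 146 105]
(141, 240) [0.5176 0.3286 0.0652] [110   9 165] [ 16 120 123]
(318, 268) [ 0.4436 -0.1086  0.0476] [ 75   3 164] [ 17 140 115]
(413, 260) [ 0.46   -0.345   0.0476] [103  11 166] [ 16 128 126]
(262, 250) [0.4903 0.03   0.0451] [111 193 139] [110 216 132]
rect (141, 240) [518.1 331.7] [76.8 66. ] 12.5 z 0.0629 808
rect (318, 268) [ 443.5 -105.4] [76. 64.] 78.4 z 0.0453 789
rect (413, 260) [ 461.9 -349.3] [64.  77.3] 14.0 z 0.0454 809
[497.   52.4] 63 [ 1.4399 -1.0243 -0.7181] [  68.8 1512.7] 44.4
[554.2 101.8] 426 [ 8.907e-01 -7.776e-01  4.000e-04] [ 36.7 135.4] 83.6
[537.3 105.1] 222 [ 0.8798 -0.7271  0.0056] [ 50.4 901.9] 35.3
[516.2 111.5] 89 [ 8.640e-01 -6.701e-01  5.000e-04] [16.5 65. ] 1.5
[418.5 135. ] 314 [ 0.8012 -0.3977 -0.    ] [43.6 76. ] 28.9
[189.6 137.7] 91 
[... 867 characters left out ...]
3 239.5] 182 [ 0.5099 -0.7289  0.0062] [ 59.9 752.3] 11.3
[140.1 239.7] 262 [0.5182 0.3301 0.0678] [384.   49.5] 74.3
[314.9 239.7] 232 [ 0.519  -0.107  -0.0008] [53.3 41.5] 77.4
[415. 259.] 270 [ 0.4623 -0.3493  0.0503] [ 36.4 369.9] 13.6
[316.8 268.1] 273 [ 0.4435 -0.1058  0.0459] [47.  35.6] 79.1
[195.7 291.4] 230 [0.3904 0.2019 0.0039] [ 58.8 241.8] 7.0
[548.6 386.8] 526 [ 0.1486 -0.6699  0.0014] [737.4 133. ] 62.8
[440.9 381.8] 203 [ 0.1627 -0.4077 -0.001 ] [41.  57.2] 46.9
[160.8 417.3] 73 [ 0.0885  0.2831 -0.0014] [47.  13.1] 87.8
jar [0.413 0.158 0.085]
mug [ 0.655 -0.404  0.003]
mill [0.685 0.378 0.149]
oil [0.743 0.245 0.206]
trayend [ 0.615 -0.266  0.126]
board [0.446 0.305 0.017]
```

```bash
cat >> h.py <<'E'
import json,math
c13,s13=math.cos(math.radians(13)),math.sin(math.radians(13))
def fitlane(uv):
    zs=[.035+(.038+.076*i)*s13+.046*c13 for i in range(5)]
    P=np.array([ray("top",q,z)[0] for q,z in zip(uv,zs)])
    a=np.array([(.038+.076*i)*c13-.046*s13 for i in range(5)])
    A=a-a.mean(); Q=P[:,:2]-P[:,:2].mean(0); g=(A[:,None]*Q).sum(0)/(A@A)
    h=g/np.linalg.norm(g); o=P[:,:2].mean(0)-a.mean()*h
    res=P[:,:2]-o-np.outer(a,h)
    return o,h,np.linalg.norm(g),res
def lane():
    L=json.load(open("lane.json")); h=np.array(L["h"]); o=np.array(L["o"]+[.035])
    u=np.r_[h*c13,s13]; n=np.r_[-h*s13,c13]; w=np.cross(n,u)
    return o,u,w,n
def Rlane():
    o,u,w,n=lane(); return np.c_[np.cross(w,-n),w,-n]   # tool x,y,z
def Rdown(deg):
    a=math.radians(deg); y=np.array([math.cos(a),math.sin(a),0]); z=np.array([0,0,-1.]); return np.c_[np.cross(y,z),y,z]
def plan(Rt,grasp,quiet=False):
    """turn (tool axes) first, then shift along target tool axes"""
    s=robot.read_state(); R0=R.from_rotvec(s["orientation"]).as_matrix()
    best=None
    for flip in (0,1):
        T=Rt@np.diag([-1,-1,1]) if flip else Rt
        rv=R.from_matrix(R0.T@T).as_rotvec()
        yaw=math.degrees(math.atan2(T[1,1],T[0,1])); p=grasp-.167*T[:,2]
        q6=math.degrees(math.atan2(p[1],p[0]))-yaw; q6=(q6+180)%360-180
        d=T.T@(p-s["tool_pos"]); d0=R0.T@(p-s["tool_pos"])
        print(f"flip{flip} turn {rv.round(4)} rows {np.linalg.norm(rv)/.12:.1f} | shift after {1000*d.round(4)} before {1000*d0.round(4)} rows {np.linalg.norm(d)/.040:.1f} q6~{q6:.0f}")
    print("tcp",s["tool_pos"].round(4),"open",round(s["opening"],4),"grip",round(s["gripper_force"],1),"F",s["force"].round(1),"t",round(s["t"],1))
E
python3 - <<'E'
from h import *
o,h,g,res=fitlane([(221.4,182.5),(250.9,183.5),(281,184.4),(312.6,185),(345.2,186.4)])
print(o,h,g,(res*1000).round(1))
json.dump(dict(o=list(o),h=list(h)),open("lane.json","w"))
o,u,w,n=lane(); print(u,w,n)
for x in(.038,):
    G=o+u*x+n*.032; print(G); plan(Rlane(),G+n*.10)
E
```

```text
[0.65772534 0.15399417] [-0.09993673 -0.99499379] 1.0007745539993298 [[ 0.1  0.2]
 [-0.2 -0.3]
 [-0.2  0.3]
 [ 0.7 -0.1]
 [-0.4 -0.2]]
[-0.09737536 -0.96949217  0.22495105] [ 9.94993794e-01 -9.99367271e-02 -3.46944695e-18] [0.02248087 0.2238249  0.97437006]
[0.65474446 0.12431586 0.07472798]
flip0 turn [ 0.1467 -0.1926  1.3013] rows 11.0 | shift after [-305.9  482.7  141.3] before [-552.1 -192.5   69.1] rows 14.7 q6~21
flip1 turn [ 0.207   0.1577 -1.8257] rows 15.4 | shift after [ 305.9 -482.7  141.3] before [-552.1 -192.5   69.1] rows 14.7 q6~-159
tcp [0.2134 0.5606 0.4038] open 0.0932 grip 0.0 F [ 0.2 -0.2  0.1] t 0.1
```

Emit:
apply_moves([
  [[0, 0, 0], [0.0133, -0.0175, 0.1183]],
  [[0, 0, 0], [0.0133, -0.0175, 0.1183]],
  [[0, 0, 0], [0.0133, -0.0175, 0.1183]],
  [[0, 0, 0], [0.0133, -0.0175, 0.1183]],
  [[0, 0, 0], [0.0133, -0.0175, 0.1183]],
  [[0, 0, 0], [0.0133, -0.0175, 0.1183]],
  [[0, 0, 0], [0.0133, -0.0175, 0.1183]],
  [[0, 0, 0], [0.0133, -0.0175, 0.1183]],
  [[0, 0, 0], [0.0133, -0.0175, 0.1183]],
  [[0, 0, 0], [0.0133, -0.0175, 0.1183]],
  [[0, 0, 0], [0.0133, -0.0175, 0.1183]],
  [[0, 0, 0], [0, 0, 0]],
], claw=1, newtons=25)

```text
t: 1.1
tool_pos: [0.2135, 0.5607, 0.4039]
orientation: [2.215, 1.992, -0.252]
force: [-0.6, 0.8, 0.1]
opening: 0.0928
gripper_force: 0.0
```

Emit:
apply_moves([
  [[-20, 32, 9], [0, 0, 0]],
  [[-20, 32, 9], [0, 0, 0]],
  [[-20, 32, 9], [0, 0, 0]],
  [[-20, 32, 9], [0, 0, 0]],
  [[-20, 32, 9], [0, 0, 0]],
  [[-20, 32, 9], [0, 0, 0]],
  [[-20, 32, 9], [0, 0, 0]],
  [[-20, 32, 9], [0, 0, 0]],
  [[-20, 32, 9], [0, 0, 0]],
  [[-20, 32, 9], [0, 0, 0]],
  [[-20, 32, 9], [0, 0, 0]],
  [[-20, 32, 9], [0, 0, 0]],
])

```text
t: 2.1
tool_pos: [0.571, 0.2641, 0.3529]
orientation: [2.205, 2.004, -0.249]
force: [-0.0, 0.6, 0.1]
opening: 0.0932
gripper_force: 0.0
```

Emit:
apply_moves([
  [[-20, 32, 9], [0, 0, 0]],
  [[-20, 32, 9], [0, 0, 0]],
  [[-20, 32, 9], [0, 0, 0]],
  [[0, 0, 0], [0, 0, 0]],
  [[0, 0, 0], [0, 0, 0]],
])

```text
t: 2.52
tool_pos: [0.66, 0.1897, 0.3389]
orientation: [2.21, 2.0, -0.252]
force: [-0.8, 0.4, 0.2]
opening: 0.0927
gripper_force: 0.0
```

Run:
```python
from h import *
o,u,w,n=lane(); plan(Rlane(),o+u*.038+n*.032)
p,d=robot.read_camera("wrist"); cv2.imwrite("pics/w1.png",p)
c=robot.calibration("wrist");E=c["extrinsics"]
for x in(0,.076): 
  for y in(-.032,.032):
    q=E[:3,:3]@(o+u*x+w*y+n*.046)+E[:3,3]; print(x,y,c["fx"]*q[0]/q[2]+c["cx"],c["fy"]*q[1]/q[2]+c["cy"])
```

```text
flip0 turn [-0.0012 -0.0012  0.0008] rows 0.0 | shift after [ -4.5   1.4 105.1] before [ -4.6   1.5 105.1] rows 2.6 q6~20
flip1 turn [ 1.9000e-03 -1.8000e-03 -3.1407e+00] rows 26.2 | shift after [  4.5  -1.4 105.1] before [ -4.6   1.5 105.1] rows 2.6 q6~-160
tcp [0.66   0.1897 0.3389] open 0.0927 grip 0.0 F [-0.8  0.4  0.2] t 2.5
0 -0.032 241.80469018608457 179.29097468415915
0 0.032 323.8066175006411 179.44719197589842
0.076 -0.032 244.9084189332344 266.69114392870654
0.076 0.032 319.92973449029876 266.8445409106323
```

View pics/w1.png

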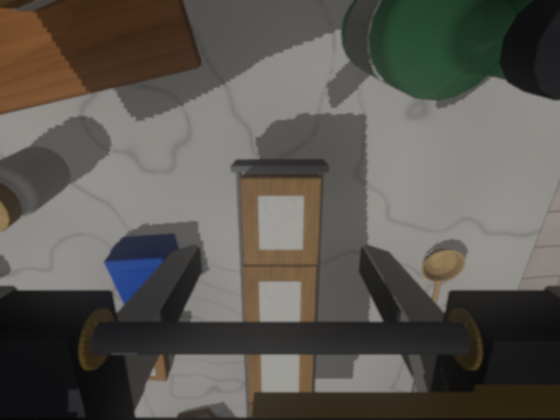

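The wrist view shows old1's top between (241,177) and (320,265). The prediction agrees to about 2 px (1.5 mm), so I'm descending.

Emit:
apply_moves([
  [[-2, 0, 30], [0, 0, 0]],
  [[-2, 0, 30], [0, 0, 0]],
  [[0, 0, 25], [0, 0, 0]],
  [[0, 0, 15], [0, 0, 0]],
  [[0, 0, 5], [0, 0, 0]],
  [[0, 0, 0], [0, 0, 0]],
  [[0, 0, 0], [0, 0, 0]],
])

```text
t: 3.15
tool_pos: [0.6565, 0.1655, 0.2405]
orientation: [2.208, 2.0, -0.246]
force: [0.9, -0.8, 0.1]
opening: 0.093
gripper_force: 0.0
```

Emit:
apply_moves([
  [[0, 0, 0], [0, 0, 0]],
  [[0, 0, 0], [0, 0, 0]],
  [[0, 0, 0], [0, 0, 0]],
  [[0, 0, 0], [0, 0, 0]],
  [[0, 0, 0], [0, 0, 0]],
  [[0, 0, 0], [0, 0, 0]],
  [[0, 0, 0], [0, 0, 0]],
  [[0, 0, 0], [0, 0, 0]],
], claw=0, newtons=25)

```text
t: 3.82
tool_pos: [0.6566, 0.1648, 0.2397]
orientation: [2.21, 1.999, -0.247]
force: [1.3, 1.5, 3.8]
opening: 0.0638
gripper_force: 25.0
```

Run:
```python
from h import *
o,u,w,n=lane(); plan(Rlane(),o+u*.038+n*.032)
```

```text
flip0 turn [ 0.002  -0.0023 -0.0003] rows 0.0 | shift after [-2.3  2.2  2.8] before [-2.3  2.2  2.8] rows 0.1 q6~20
flip1 turn [-3.5000e-03 -3.1000e-03  3.1413e+00] rows 26.2 | shift after [ 2.3 -2.2  2.8] before [-2.3  2.2  2.8] rows 0.1 q6~-160
tcp [0.6566 0.1648 0.2397] open 0.0638 grip 25.0 F [1.3 1.5 3.8] t 3.8
```

Emit:
apply_moves([
  [[0, 0, -8], [0, 0, 0]],
  [[0, 0, -20], [0, 0, 0]],
  [[0, 0, -30], [0, 0, 0]],
  [[0, 0, -30], [0, 0, 0]],
  [[0, 0, -40], [0, 0, 0]],
  [[0, 0, -40], [0, 0, 0]],
  [[0, 0, 0], [0, 0, 0]],
  [[0, 0, 0], [0, 0, 0]],
])

```text
t: 4.48
tool_pos: [0.6603, 0.2027, 0.4068]
orientation: [2.208, 1.998, -0.24]
force: [-0.7, -0.3, -2.3]
opening: 0.0638
gripper_force: 25.0
```

Run:
```python
from h import *
p=cv2.imread("pics/top0.png"); h=cv2.cvtColor(p,cv2.COLOR_BGR2HSV)
w=((h[...,1]<60)&(h[...,2]>120)).astype(np.uint8)
def lab(n,img,u,v,z,r=25):
    h=cv2.cvtColor(img,cv2.COLOR_BGR2HSV); w=((h[...,1]<60)&(h[...,2]>120)).astype(np.uint8)
    k,l,s,c=cv2.connectedComponentsWithStats(w); i=l[v,u]
    cs,_=cv2.findContours((l==i).astype(np.uint8),cv2.RETR_EXTERNAL,cv2.CHAIN_APPROX_NONE)
    P=ray(n,cs[0][:,0,:],z)[:,:2]*1000; return ray(n,c[i],z)[0],cv2.minAreaRect(P.astype(np.float32)),s[i,4]
for u,v,z in((140,240,.064),(317,268,.046),(415,259,.046)): print(lab("top",p,u,v,z))
p,d=robot.read_camera("top"); cv2.imwrite("pics/top1.png",p)
B=np.array([.5182,.3310]); 
plan(Rdown(12.5-90),np.r_[B,.064+.035+.15])
```

```text
(array([0.51863804, 0.33099739, 0.064     ]), ((518.3316650390625, 331.111572265625), (46.85194778442383, 37.02140426635742), 12.684176445007324), np.int32(275))
(array([ 0.44358523, -0.10620018,  0.046     ]), ((443.52490234375, -106.14344024658203), (47.183048248291016, 36.34947967529297), 77.98819732666016), np.int32(282))
(array([ 0.46235299, -0.35071275,  0.046     ]), ((462.32159423828125, -350.60906982421875), (36.84111022949219, 46.53034973144531), 14.232053756713867), np.int32(282))
flip0 turn [0.1421 0.1931 1.2472] rows 10.6 | shift after [-110.4 -156.4  -12.5] before [ 108.3 -153.7  -37.9] rows 4.8 q6~110
flip1 turn [-0.2106  0.155  -1.8798] rows 15.8 | shift after [110.4 156.4 -12.5] before [ 108.3 -153.7  -37.9] rows 4.8 q6~-70
tcp [0.6598 0.2022 0.4035] open 0.0638 grip 25.0 F [ 0.  -0.6 -2.5] t 4.5
```

Emit:
apply_moves([
  [[21, -30, -7], [0, 0, 0]],
  [[21, -30, -7], [0, 0, 0]],
  [[21, -30, -7], [0, 0, 0]],
  [[21, -30, -7], [0, 0, 0]],
  [[21, -30, -7], [0, 0, 0]],
  [[0, 0, 0], [0, 0, 0]],
])

```text
t: 5.03
tool_pos: [0.517, 0.3302, 0.4107]
orientation: [2.207, 2.007, -0.256]
force: [0.2, -0.8, -1.2]
opening: 0.0636
gripper_force: 25.0
```

Emit:
apply_moves([
  [[0, 0, 0], [0.0129, 0.0176, 0.1134]],
  [[0, 0, 0], [0.0129, 0.0176, 0.1134]],
  [[0, 0, 0], [0.0129, 0.0176, 0.1134]],
  [[0, 0, 0], [0.0129, 0.0176, 0.1134]],
  [[0, 0, 0], [0.0129, 0.0176, 0.1134]],
  [[0, 0, 0], [0.0129, 0.0176, 0.1134]],
  [[0, 0, 0], [0.0129, 0.0176, 0.1134]],
  [[0, 0, 0], [0.0129, 0.0176, 0.1134]],
  [[0, 0, 0], [0.0129, 0.0176, 0.1134]],
  [[0, 0, 0], [0.0129, 0.0176, 0.1134]],
  [[0, 0, 0], [0.0129, 0.0176, 0.1134]],
  [[0, 0, 0], [0, 0, 0]],
])

```text
t: 6.03
tool_pos: [0.5213, 0.3257, 0.4103]
orientation: [3.123, 0.331, -0.007]
force: [-0.8, -1.1, -1.2]
opening: 0.064
gripper_force: 25.0
```

```bash
cat >> h.py <<'E'
B=np.array([.5184,.3310]); BY=12.6
def down(yaw=None):
    plan(Rdown(BY-90),np.r_[B,.064+.035])
E
python3 - <<'E'
from h import *
down()
p,d=robot.read_camera("wrist"); cv2.imwrite("pics/w2.png",p)
p,d=robot.read_camera("top"); cv2.imwrite("pics/top2.png",p)
E
```

```text
flip0 turn [ 0.0008  0.0044 -0.0085] rows 0.1 | shift after [ -1.7  -5.8 144.3] before [ -1.1  -5.9 144.4] rows 3.6 q6~110
flip1 turn [ 6.9000e-03 -1.3000e-03  3.1331e+00] rows 26.1 | shift after [  1.7   5.8 144.3] before [ -1.1  -5.9 144.4] rows 3.6 q6~-70
tcp [0.5213 0.3257 0.4103] open 0.064 grip 25.0 F [-0.8 -1.1 -1.2] t 6.0
```

View pics/w2.png

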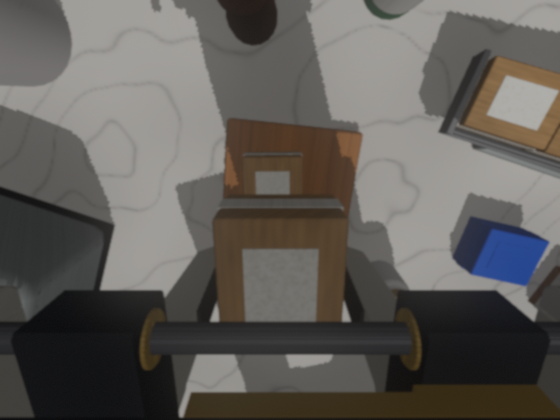

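The wrist view shows the held carton at (280,265), square to the base carton behind it at (272,175). Both point the same way, so I'm lowering it.

Emit:
apply_moves([
  [[0, -6, 20], [0, 0, -0.0085]],
  [[0, 0, 30], [0, 0, 0]],
  [[0, 0, 30], [0, 0, 0]],
  [[0, 0, 30], [0, 0, 0]],
  [[0, 0, 15], [0, 0, 0]],
  [[0, 0, 10], [0, 0, 0]],
  [[0, 0, 5], [0, 0, 0]],
  [[0, 0, 0], [0, 0, 0]],
  [[0, 0, 0], [0, 0, 0]],
])

```text
t: 6.88
tool_pos: [0.5207, 0.3326, 0.2743]
orientation: [-3.121, -0.356, -0.001]
force: [-0.6, 0.4, -2.1]
opening: 0.0636
gripper_force: 25.0
```

```bash
python3 -c "
from h import *
down()"
```

```text
flip0 turn [-0.0001 -0.0005  0.0072] rows 0.1 | shift after [-2.5  1.   8.3] before [-2.6  1.   8.3] rows 0.2 q6~110
flip1 turn [ 7.0000e-04 -1.0000e-04 -3.1344e+00] rows 26.1 | shift after [ 2.5 -1.   8.3] before [-2.6  1.   8.3] rows 0.2 q6~-70
tcp [0.5207 0.3326 0.2743] open 0.0636 grip 25.0 F [-0.6  0.4 -2.1] t 6.9
```

Emit:
apply_moves([
  [[0, 0, 3], [0, 0, 0]],
  [[0, 0, 2], [0, 0, 0]],
  [[0, 0, 1], [0, 0, 0]],
  [[0, 0, 0], [0, 0, 0]],
  [[0, 0, 0], [0, 0, 0]],
])

```text
t: 7.3
tool_pos: [0.5203, 0.3324, 0.2676]
orientation: [3.121, 0.355, -0.0]
force: [-0.3, -0.6, -2.0]
opening: 0.0638
gripper_force: 25.0
```

Emit:
apply_moves([
  [[0, 0, 1.5], [0, 0, 0]],
  [[0, 0, 0], [0, 0, 0]],
  [[0, 0, 0], [0, 0, 0]],
])

```text
t: 7.55
tool_pos: [0.5202, 0.3323, 0.2657]
orientation: [3.121, 0.354, -0.001]
force: [0.4, 0.6, -2.8]
opening: 0.064
gripper_force: 25.0
```

Emit:
apply_moves([
  [[0, 0, 1], [0, 0, 0]],
  [[0, 0, 0], [0, 0, 0]],
  [[0, 0, 0], [0, 0, 0]],
])

```text
t: 7.8
tool_pos: [0.5204, 0.3324, 0.2656]
orientation: [3.121, 0.354, 0.0]
force: [-3.3, -2.1, 5.0]
opening: 0.0637
gripper_force: 25.0
```

Emit:
apply_moves([
  [[0, 0, 1], [0, 0, 0]],
  [[0, 0, 0], [0, 0, 0]],
  [[0, 0, 0], [0, 0, 0]],
])

```text
t: 8.05
tool_pos: [0.5204, 0.3324, 0.2656]
orientation: [3.121, 0.355, 0.0]
force: [-6.5, -3.1, 12.5]
opening: 0.0638
gripper_force: 25.0
```

Emit:
apply_moves([
  [[0, 0, -1.5], [0, 0, 0]],
  [[0, 0, 0], [0, 0, 0]],
])

```text
t: 8.22
tool_pos: [0.5204, 0.3325, 0.2656]
orientation: [-3.121, -0.354, -0.0]
force: [-1.9, -0.5, 8.3]
opening: 0.0634
gripper_force: 25.0
```

Emit:
apply_moves([
  [[0, 0, 0], [0, 0, 0]],
  [[0, 0, 0], [0, 0, 0]],
  [[0, 0, 0], [0, 0, 0]],
  [[0, 0, 0], [0, 0, 0]],
  [[0, 0, -10], [0, 0, 0]],
  [[0, 0, -30], [0, 0, 0]],
  [[0, 0, -40], [0, 0, 0]],
  [[0, 0, -40], [0, 0, 0]],
  [[0, 0, -40], [0, 0, 0]],
  [[0, 0, 0], [0, 0, 0]],
], claw=1)

```text
t: 9.05
tool_pos: [0.5215, 0.3331, 0.4373]
orientation: [-3.116, -0.354, -0.022]
force: [1.1, 1.3, 0.9]
opening: 0.0929
gripper_force: 0.0
```

Run:
```python
from h import *
o,u,w,n=lane(); plan(Rlane(),o+u*.038+n*.132)
p,d=robot.read_camera("wrist"); cv2.imwrite("pics/w3.png",p)
p,d=robot.read_camera("top"); cv2.imwrite("pics/top3.png",p)
```

```text
flip0 turn [-0.1356 -0.2117 -1.2399] rows 10.5 | shift after [-107.9  153.4  130. ] before [100.8 176.8 103.2] rows 5.7 q6~21
flip1 turn [-0.2313  0.1482  1.8857] rows 15.9 | shift after [ 107.9 -153.4  130. ] before [100.8 176.8 103.2] rows 5.7 q6~-159
tcp [0.5215 0.3331 0.4373] open 0.0929 grip 0.0 F [1.1 1.3 0.9] t 9.1
```

View pics/w3.png

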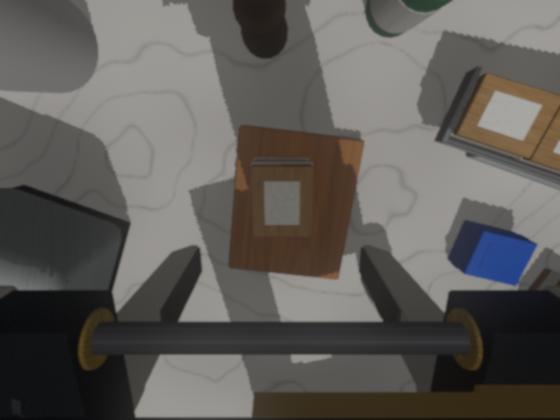

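View pics/top3.png

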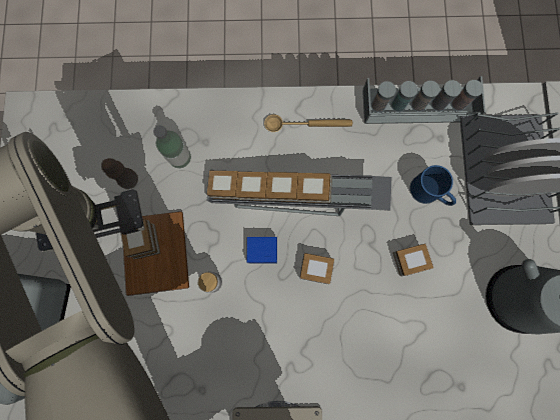

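The wrist view shows the column squarely stacked at (282,203). The top view shows the remaining four cartons slid down to the stop (222..313,184), with the new cartons unmoved.

Emit:
apply_moves([
  [[0, 0, 0], [-0.0123, -0.0192, -0.1127]],
  [[0, 0, 0], [-0.0123, -0.0192, -0.1127]],
  [[0, 0, 0], [-0.0123, -0.0192, -0.1127]],
  [[0, 0, 0], [-0.0123, -0.0192, -0.1127]],
  [[0, 0, 0], [-0.0123, -0.0192, -0.1127]],
  [[0, 0, 0], [-0.0123, -0.0192, -0.1127]],
  [[0, 0, 0], [-0.0123, -0.0192, -0.1127]],
  [[0, 0, 0], [-0.0123, -0.0192, -0.1127]],
  [[0, 0, 0], [-0.0123, -0.0192, -0.1127]],
  [[0, 0, 0], [-0.0123, -0.0192, -0.1127]],
  [[0, 0, 0], [-0.0123, -0.0192, -0.1127]],
  [[0, 0, 0], [0, 0, 0]],
])

```text
t: 10.15
tool_pos: [0.5199, 0.3325, 0.4234]
orientation: [2.203, 2.008, -0.28]
force: [0.7, 0.2, -0.4]
opening: 0.0932
gripper_force: 0.0
```

Emit:
apply_moves([
  [[-18, 25.5, 20], [0, 0, 0]],
  [[-18, 25.5, 20], [0, 0, 0]],
  [[-18, 25.5, 20], [0, 0, 0]],
  [[-18, 25.5, 20], [0, 0, 0]],
  [[-18, 25.5, 20], [0, 0, 0]],
  [[-18, 25.5, 20], [0, 0, 0]],
  [[0, 0, 0], [0, 0, 0]],
  [[0, 0, 0], [0, 0, 0]],
  [[0, 0, 0], [0, 0, 0]],
])

```text
t: 10.9
tool_pos: [0.6577, 0.1848, 0.3309]
orientation: [2.213, 1.999, -0.276]
force: [0.4, -0.8, 0.4]
opening: 0.0929
gripper_force: 0.0
```

```bash
cat >> h.py <<'E'
def pick():
    o,u,w,n=lane(); plan(Rlane(),o+u*.0365+n*.035)
E
python3 - <<'E'
from h import *
pick()
E
```

```text
flip0 turn [-0.0147  0.0079 -0.    ] rows 0.1 | shift after [ 0.2  3.1 93.2] before [ 0.9  4.5 93.1] rows 2.3 q6~20
flip1 turn [0.0124 0.0231 3.1415] rows 26.2 | shift after [-0.2 -3.1 93.2] before [ 0.9  4.5 93.1] rows 2.3 q6~-160
tcp [0.6577 0.1848 0.3309] open 0.0929 grip 0.0 F [ 0.4 -0.8  0.4] t 10.9
```

Emit:
apply_moves([
  [[0, 1, 20], [-0.0147, 0.0079, 0]],
  [[0, 0, 30], [0, 0, 0]],
  [[0, 0, 25], [0, 0, 0]],
  [[0, 0, 15], [0, 0, 0]],
  [[0, 0, 3], [0, 0, 0]],
  [[0, 0, 0], [0, 0, 0]],
  [[0, 0, 0], [0, 0, 0]],
])

```text
t: 11.48
tool_pos: [0.6573, 0.1647, 0.2431]
orientation: [2.205, 2.0, -0.247]
force: [0.3, -0.2, 0.2]
opening: 0.0933
gripper_force: 0.0
```

Emit:
apply_moves([
  [[0, 0, 0], [0, 0, 0]],
  [[0, 0, 0], [0, 0, 0]],
  [[0, 0, 0], [0, 0, 0]],
  [[0, 0, 0], [0, 0, 0]],
  [[0, 0, 0], [0, 0, 0]],
  [[0, 0, 0], [0, 0, 0]],
  [[0, 0, 0], [0, 0, 0]],
], claw=0)

```text
t: 12.07
tool_pos: [0.657, 0.1639, 0.2417]
orientation: [2.205, 2.001, -0.249]
force: [0.6, -0.1, 3.6]
opening: 0.0643
gripper_force: 25.0
```

```bash
python3 -c "
from h import *
pick()"
```

```text
flip0 turn [ 0.0026 -0.0001  0.0025] rows 0.0 | shift after [0.5 1.7 1.6] before [0.5 1.7 1.6] rows 0.1 q6~20
flip1 turn [ 1.0000e-04  4.1000e-03 -3.1391e+00] rows 26.2 | shift after [-0.5 -1.7  1.6] before [0.5 1.7 1.6] rows 0.1 q6~-160
tcp [0.657  0.1639 0.2417] open 0.0643 grip 25.0 F [ 0.6 -0.1  3.6] t 12.1
```

Emit:
apply_moves([
  [[0, 0, -8], [0, 0, 0]],
  [[0, 0, -20], [0, 0, 0]],
  [[0, 0, -30], [0, 0, 0]],
  [[0, 0, -40], [0, 0, 0]],
  [[0, 0, -40], [0, 0, 0]],
  [[0, 0, -40], [0, 0, 0]],
  [[0, 0, -20], [0, 0, 0]],
  [[0, 0, 0], [0, 0, 0]],
  [[0, 0, 0], [0, 0, 0]],
])

```text
t: 12.82
tool_pos: [0.661, 0.2086, 0.4355]
orientation: [2.205, 2.0, -0.246]
force: [-0.2, -0.2, -3.0]
opening: 0.0646
gripper_force: 25.0
```

```bash
python3 -c "
from h import *
plan(Rdown(BY-90),np.r_[B,.110+.035+.06])"
```

```text
flip0 turn [0.145  0.193  1.2483] rows 10.6 | shift after [-112.4 -150.6   63.5] before [ 119.4 -154.    37.1] rows 5.0 q6~110
flip1 turn [-0.2104  0.1581 -1.8786] rows 15.8 | shift after [112.4 150.6  63.5] before [ 119.4 -154.    37.1] rows 5.0 q6~-70
tcp [0.661  0.2086 0.4355] open 0.0646 grip 25.0 F [-0.2 -0.2 -3. ] t 12.8
```

Emit:
apply_moves([
  [[20, -25.5, 0], [0, 0, 0]],
  [[20, -25.5, 0], [0, 0, 0]],
  [[20, -25.5, 0], [0, 0, 0]],
  [[20, -25.5, 0], [0, 0, 0]],
  [[20, -25.5, 0], [0, 0, 0]],
  [[20, -25.5, 0], [0, 0, 0]],
  [[0, 0, 0], [0, 0, 0]],
])

```text
t: 13.4
tool_pos: [0.5155, 0.3423, 0.402]
orientation: [2.203, 2.008, -0.261]
force: [-0.4, -1.7, -2.0]
opening: 0.0635
gripper_force: 25.0
```

Emit:
apply_moves([
  [[0, 0, 0], [0.0132, 0.0176, 0.1135]],
  [[0, 0, 0], [0.0132, 0.0176, 0.1135]],
  [[0, 0, 0], [0.0132, 0.0176, 0.1135]],
  [[0, 0, 0], [0.0132, 0.0176, 0.1135]],
  [[0, 0, 0], [0.0132, 0.0176, 0.1135]],
  [[0, 0, 0], [0.0132, 0.0176, 0.1135]],
  [[0, 0, 0], [0.0132, 0.0176, 0.1135]],
  [[0, 0, 0], [0.0132, 0.0176, 0.1135]],
  [[0, 0, 0], [0.0132, 0.0176, 0.1135]],
  [[0, 0, 0], [0.0132, 0.0176, 0.1135]],
  [[0, 0, 0], [0.0132, 0.0176, 0.1135]],
  [[0, 0, 0], [0, 0, 0]],
])

```text
t: 14.4
tool_pos: [0.5198, 0.3383, 0.4037]
orientation: [3.122, 0.333, -0.009]
force: [-1.1, -0.5, -2.5]
opening: 0.0635
gripper_force: 25.0
```

Emit:
apply_moves([
  [[0, 0, 0], [0, 0, 0]],
  [[0, 0, 0], [0, 0, 0]],
])

```text
t: 14.57
tool_pos: [0.5198, 0.3389, 0.4052]
orientation: [3.12, 0.349, -0.008]
force: [-0.3, 0.9, -2.5]
opening: 0.0635
gripper_force: 25.0
```

```bash
python3 -c "
from h import *
plan(Rdown(BY-90),np.r_[B,.110+.0366])
p,d=robot.read_camera('wrist'); cv2.imwrite('pics/w4.png',p)"
```

```text
flip0 turn [0.0012 0.0054 0.0026] rows 0.1 | shift after [-3.1  7.4 91.6] before [-2.6  7.2 91.6] rows 2.3 q6~110
flip1 turn [-8.500e-03  1.800e-03 -3.139e+00] rows 26.2 | shift after [ 3.1 -7.4 91.6] before [-2.6  7.2 91.6] rows 2.3 q6~-70
tcp [0.5198 0.3389 0.4052] open 0.0635 grip 25.0 F [-0.3  0.9 -2.5] t 14.6
```

Emit:
apply_moves([
  [[-2, 7, 20], [0, 0.005, 0.0026]],
  [[0, 0, 30], [0, 0, 0]],
  [[0, 0, 20], [0, 0, 0]],
  [[0, 0, 10], [0, 0, 0]],
  [[0, 0, 6], [0, 0, 0]],
  [[0, 0, 2], [0, 0, 0]],
  [[0, 0, 0], [0, 0, 0]],
  [[0, 0, 0], [0, 0, 0]],
  [[0, 0, 0], [0, 0, 0]],
])

```text
t: 15.37
tool_pos: [0.5202, 0.3325, 0.3207]
orientation: [-3.122, -0.34, -0.008]
force: [0.4, -0.2, -1.8]
opening: 0.0635
gripper_force: 25.0
```

Emit:
apply_moves([
  [[0, 0, 1.5], [0, 0, 0]],
  [[0, 0, 0], [0, 0, 0]],
  [[0, 0, 0], [0, 0, 0]],
])

```text
t: 15.62
tool_pos: [0.5197, 0.3322, 0.3178]
orientation: [-3.123, -0.34, -0.005]
force: [0.7, -0.3, -2.4]
opening: 0.0638
gripper_force: 25.0
```

```bash
python3 -c "
from h import *
plan(Rdown(BY-90),np.r_[B,.110+.0366])"
```

```text
flip0 turn [-0.0002 -0.0032 -0.0033] rows 0.0 | shift after [-1.6  0.9  4.2] before [-1.6  0.9  4.2] rows 0.1 q6~110
flip1 turn [-5.0000e-03  4.0000e-04  3.1383e+00] rows 26.2 | shift after [ 1.6 -0.9  4.2] before [-1.6  0.9  4.2] rows 0.1 q6~-70
tcp [0.5197 0.3322 0.3178] open 0.0638 grip 25.0 F [ 0.7 -0.3 -2.4] t 15.6
```

Emit:
apply_moves([
  [[0, 0, 2], [0, 0, 0]],
  [[0, 0, 1], [0, 0, 0]],
  [[0, 0, 0], [0, 0, 0]],
  [[0, 0, 0], [0, 0, 0]],
  [[0, 0, 0], [0, 0, 0]],
])

```text
t: 16.03
tool_pos: [0.5197, 0.3322, 0.3144]
orientation: [-3.123, -0.339, -0.004]
force: [0.4, 0.1, -2.6]
opening: 0.0636
gripper_force: 25.0
```

Emit:
apply_moves([
  [[0, 0, 1], [0, 0, 0]],
  [[0, 0, 0], [0, 0, 0]],
  [[0, 0, 0], [0, 0, 0]],
])

```text
t: 16.28
tool_pos: [0.5198, 0.3322, 0.3139]
orientation: [-3.123, -0.339, -0.005]
force: [-1.0, -0.6, 0.3]
opening: 0.0637
gripper_force: 25.0
```

Emit:
apply_moves([
  [[0, 0, 0], [0, 0, 0]],
  [[0, 0, 0], [0, 0, 0]],
  [[0, 0, 0], [0, 0, 0]],
  [[0, 0, 0], [0, 0, 0]],
  [[0, 0, -10], [0, 0, 0]],
  [[0, 0, -25], [0, 0, 0]],
  [[0, 0, -35], [0, 0, 0]],
  [[0, 0, -40], [0, 0, 0]],
  [[0, 0, -10], [0, 0, 0]],
  [[0, 0, 0], [0, 0, 0]],
  [[0, 0, 0], [0, 0, 0]],
], claw=1)

```text
t: 17.2
tool_pos: [0.5195, 0.3322, 0.4351]
orientation: [-3.122, -0.339, -0.009]
force: [-0.4, -0.5, -1.0]
opening: 0.0928
gripper_force: 0.0
```

```bash
cat >> h.py <<'E'
def lab(n,img,z,near=None,amin=150,amax=9000,sat=60,val=110,c=None):
    h=cv2.cvtColor(img,cv2.COLOR_BGR2HSV); w=((h[...,1]<sat)&(h[...,2]>val)).astype(np.uint8)
    k,l,s,ce=cv2.connectedComponentsWithStats(w,connectivity=4); out=[]
    for i in range(1,k):
        if amin<s[i,4]<amax:
            cs,_=cv2.findContours((l==i).astype(np.uint8),cv2.RETR_EXTERNAL,cv2.CHAIN_APPROX_NONE)
            P=ray(n,cs[0][:,0,:],z,c)[:,:2]*1000; r=cv2.minAreaRect(P.astype(np.float32))
            if 33<min(r[1])<45 and 42<max(r[1])<54:
                a=r[2] if r[1][0]>r[1][1] else r[2]+90
                out.append((ce[i].round(1).tolist(),np.round(r[0],1).tolist(),np.round(r[1],1).tolist(),round(a%180,1)))
    return out
E
python3 - <<'E'
from h import *
o,u,w,n=lane(); plan(Rlane(),o+u*.0365+n*.135)
c=robot.calibration("wrist"); p,d=robot.read_camera("wrist"); cv2.imwrite("pics/w5.png",p)
for v in (80,100,120): print(v,lab("wrist",p,.156,val=v,c=c))
h=cv2.cvtColor(p,cv2.COLOR_BGR2HSV); print(h[215,282],h[180:260:8,282])
E
```

```text
flip0 turn [-0.1396 -0.2017 -1.2488] rows 10.6 | shift after [-105.8  155.3  124.7] before [106.2 173.1  98.1] rows 5.6 q6~21
flip1 turn [-0.2199  0.1522  1.8775] rows 15.8 | shift after [ 105.8 -155.3  124.7] before [106.2 173.1  98.1] rows 5.6 q6~-159
tcp [0.5195 0.3322 0.4351] open 0.0928 grip 0.0 F [-0.4 -0.5 -1. ] t 17.2
80 [([280.3, 210.3], [520.5, 332.7], [46.8, 37.0], 12.4)]
100 [([280.4, 210.5], [520.5, 332.7], [44.9, 35.4], 12.4)]
120 []
[ 21  17 106] [[ 16 117  76]
 [ 21  17 108]
 [ 20  15 105]
 [ 21  17 108]
 [ 20  14 106]
 [ 21  17 107]
 [ 17  16 109]
 [ 16  52  94]
 [ 16 110  79]
 [ 12 122  75]]
```

View pics/w5.png

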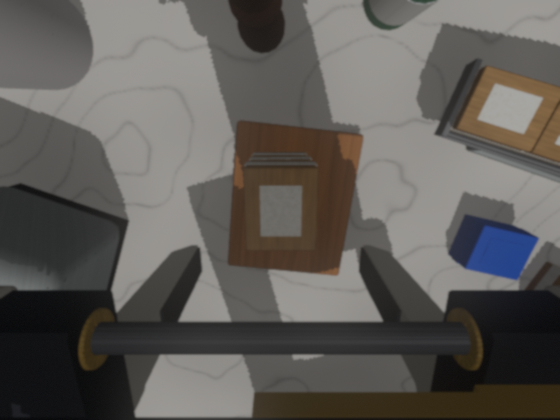

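The wrist view shows the two-carton column on the base, in line at (280,210). It reads (520.5, 332.7) mm, so it is about 2 mm off the base.

Emit:
apply_moves([
  [[0, 0, 0], [-0.0127, -0.0184, -0.1135]],
  [[0, 0, 0], [-0.0127, -0.0184, -0.1135]],
  [[0, 0, 0], [-0.0127, -0.0184, -0.1135]],
  [[0, 0, 0], [-0.0127, -0.0184, -0.1135]],
  [[0, 0, 0], [-0.0127, -0.0184, -0.1135]],
  [[0, 0, 0], [-0.0127, -0.0184, -0.1135]],
  [[0, 0, 0], [-0.0127, -0.0184, -0.1135]],
  [[0, 0, 0], [-0.0127, -0.0184, -0.1135]],
  [[0, 0, 0], [-0.0127, -0.0184, -0.1135]],
  [[0, 0, 0], [-0.0127, -0.0184, -0.1135]],
  [[0, 0, 0], [-0.0127, -0.0184, -0.1135]],
  [[0, 0, 0], [0, 0, 0]],
])

```text
t: 18.25
tool_pos: [0.5189, 0.3321, 0.4308]
orientation: [2.203, 2.005, -0.264]
force: [0.1, -0.3, -0.1]
opening: 0.0931
gripper_force: 0.0
```

Emit:
apply_moves([
  [[-17.6, 25.5, 20], [0, 0, 0]],
  [[-17.6, 25.5, 20], [0, 0, 0]],
  [[-17.6, 25.5, 20], [0, 0, 0]],
  [[-17.6, 25.5, 20], [0, 0, 0]],
  [[-17.6, 25.5, 20], [0, 0, 0]],
  [[-17.6, 25.5, 20], [0, 0, 0]],
  [[0, 0, 0], [0, 0, 0]],
  [[0, 0, 0], [0, 0, 0]],
  [[0, 0, 0], [0, 0, 0]],
])

```text
t: 19.0
tool_pos: [0.6579, 0.1872, 0.3389]
orientation: [2.213, 1.996, -0.259]
force: [0.8, -0.0, -0.5]
opening: 0.093
gripper_force: 0.0
```

Run:
```python
from h import *
pick()
p,d=robot.read_camera('wrist'); cv2.imwrite('pics/w6.png',p)
```

```text
flip0 turn [-0.0053  0.0022 -0.0023] rows 0.1 | shift after [ -0.4   3.1 101.5] before [ -0.2   3.7 101.5] rows 2.5 q6~20
flip1 turn [0.0034 0.0082 3.1392] rows 26.2 | shift after [  0.4  -3.1 101.5] before [ -0.2   3.7 101.5] rows 2.5 q6~-160
tcp [0.6579 0.1872 0.3389] open 0.093 grip 0.0 F [ 0.8 -0.  -0.5] t 19.0
```

Emit:
apply_moves([
  [[0, 2, 25], [-0.005, 0.002, -0.002]],
  [[0, 0, 30], [0, 0, 0]],
  [[0, 0, 25], [0, 0, 0]],
  [[0, 0, 15], [0, 0, 0]],
  [[0, 0, 7], [0, 0, 0]],
  [[0, 0, 0], [0, 0, 0]],
  [[0, 0, 0], [0, 0, 0]],
  [[0, 0, 0], [0, 0, 0]],
])

```text
t: 19.72
tool_pos: [0.6589, 0.165, 0.2432]
orientation: [2.205, 1.999, -0.245]
force: [-0.4, -0.0, 0.3]
opening: 0.0928
gripper_force: 0.0
```

Emit:
apply_moves([
  [[0, 0, 0], [0, 0, 0]],
  [[0, 0, 0], [0, 0, 0]],
  [[0, 0, 0], [0, 0, 0]],
  [[0, 0, 0], [0, 0, 0]],
  [[0, 0, 0], [0, 0, 0]],
  [[0, 0, 0], [0, 0, 0]],
  [[0, 0, 0], [0, 0, 0]],
], claw=0)

```text
t: 20.3
tool_pos: [0.658, 0.1643, 0.241]
orientation: [2.206, 2.0, -0.25]
force: [-3.0, -0.1, 4.0]
opening: 0.0637
gripper_force: 25.0
```

```bash
python3 -c "
from h import *
pick()"
```

```text
flip0 turn [0.0019 0.0002 0.0022] rows 0.0 | shift after [-0.2  0.8  1. ] before [-0.2  0.8  1. ] rows 0.0 q6~20
flip1 turn [-4.0000e-04  2.9000e-03 -3.1394e+00] rows 26.2 | shift after [ 0.2 -0.8  1. ] before [-0.2  0.8  1. ] rows 0.0 q6~-160
tcp [0.658  0.1643 0.241 ] open 0.0637 grip 25.0 F [-3.  -0.1  4. ] t 20.3
```

Emit:
apply_moves([
  [[0, 0, -8], [0, 0, 0]],
  [[0, 0, -20], [0, 0, 0]],
  [[0, 0, -30], [0, 0, 0]],
  [[0, 0, -40], [0, 0, 0]],
  [[0, 0, -40], [0, 0, 0]],
  [[0, 0, -40], [0, 0, 0]],
  [[0, 0, -30], [0, 0, 0]],
  [[0, 0, 0], [0, 0, 0]],
  [[0, 0, 0], [0, 0, 0]],
])

```text
t: 21.05
tool_pos: [0.6626, 0.2114, 0.4465]
orientation: [2.204, 1.999, -0.242]
force: [-0.1, -0.2, -3.8]
opening: 0.0637
gripper_force: 25.0
```

```bash
python3 -c "
from h import *
plan(Rdown(BY-90),np.r_[B,.156+.035+.06])"
```

```text
flip0 turn [0.1469 0.1905 1.2478] rows 10.6 | shift after [-114.7 -148.1   28.5] before [ 108.6 -155.3    3.3] rows 4.7 q6~110
flip1 turn [-0.2077  0.1602 -1.8791] rows 15.8 | shift after [114.7 148.1  28.5] before [ 108.6 -155.3    3.3] rows 4.7 q6~-70
tcp [0.6626 0.2114 0.4465] open 0.0637 grip 25.0 F [-0.1 -0.2 -3.8] t 21.1
```

Emit:
apply_moves([
  [[18.2, -25, 0], [0, 0, 0]],
  [[18.2, -25, 0], [0, 0, 0]],
  [[18.2, -25, 0], [0, 0, 0]],
  [[18.2, -25, 0], [0, 0, 0]],
  [[18.2, -25, 0], [0, 0, 0]],
  [[18.2, -25, 0], [0, 0, 0]],
  [[0, 0, 0], [0, 0, 0]],
])

```text
t: 21.63
tool_pos: [0.5193, 0.3342, 0.4145]
orientation: [2.203, 2.007, -0.259]
force: [-0.0, -0.6, -3.3]
opening: 0.0638
gripper_force: 25.0
```

Emit:
apply_moves([
  [[0, 0, 0], [0.0133, 0.0173, 0.1135]],
  [[0, 0, 0], [0.0133, 0.0173, 0.1135]],
  [[0, 0, 0], [0.0133, 0.0173, 0.1135]],
  [[0, 0, 0], [0.0133, 0.0173, 0.1135]],
  [[0, 0, 0], [0.0133, 0.0173, 0.1135]],
  [[0, 0, 0], [0.0133, 0.0173, 0.1135]],
  [[0, 0, 0], [0.0133, 0.0173, 0.1135]],
  [[0, 0, 0], [0.0133, 0.0173, 0.1135]],
  [[0, 0, 0], [0.0133, 0.0173, 0.1135]],
  [[0, 0, 0], [0.0133, 0.0173, 0.1135]],
  [[0, 0, 0], [0.0133, 0.0173, 0.1135]],
  [[0, 0, 0], [0, 0, 0]],
])

```text
t: 22.63
tool_pos: [0.5233, 0.3304, 0.416]
orientation: [3.122, 0.333, -0.012]
force: [-0.0, -0.1, -3.0]
opening: 0.0639
gripper_force: 25.0
```

Emit:
apply_moves([
  [[0, 0, 0], [0, 0, 0]],
  [[0, 0, 0], [0, 0, 0]],
  [[0, 0, 0], [0, 0, 0]],
])

```text
t: 22.88
tool_pos: [0.5234, 0.3311, 0.4177]
orientation: [3.12, 0.346, -0.01]
force: [0.2, -0.6, -2.9]
opening: 0.0637
gripper_force: 25.0
```

```bash
python3 -c "
from h import *
plan(Rdown(BY-90),np.r_[B,.156+.036])
p,d=robot.read_camera('wrist'); cv2.imwrite('pics/w7.png',p)"
```

```text
flip0 turn [0.0017 0.0069 0.0013] rows 0.1 | shift after [-4.9 -0.9 58.7] before [-4.5 -1.1 58.7] rows 1.5 q6~110
flip1 turn [-1.0800e-02  2.7000e-03 -3.1403e+00] rows 26.2 | shift after [ 4.9  0.9 58.7] before [-4.5 -1.1 58.7] rows 1.5 q6~-70
tcp [0.5234 0.3311 0.4177] open 0.0637 grip 25.0 F [ 0.2 -0.6 -2.9] t 22.9
```

Emit:
apply_moves([
  [[-3, -1, 0], [0.0017, 0.0069, 0]],
  [[0, 0, 15], [0, 0, 0]],
  [[0, 0, 20], [0, 0, 0]],
  [[0, 0, 12], [0, 0, 0]],
  [[0, 0, 6], [0, 0, 0]],
  [[0, 0, 2], [0, 0, 0]],
  [[0, 0, 0], [0, 0, 0]],
  [[0, 0, 0], [0, 0, 0]],
  [[0, 0, 0], [0, 0, 0]],
  [[0, 0, 0], [0, 0, 0]],
])

```text
t: 23.77
tool_pos: [0.5206, 0.3319, 0.3648]
orientation: [-3.121, -0.343, -0.005]
force: [0.4, 0.5, -2.5]
opening: 0.0637
gripper_force: 25.0
```

```bash
python3 -c "
from h import *
plan(Rdown(BY-90),np.r_[B,.156+.036])"
```

```text
flip0 turn [-0.0012 -0.0035 -0.0013] rows 0.0 | shift after [-2.4  0.4  5.8] before [-2.4  0.4  5.8] rows 0.2 q6~110
flip1 turn [-5.4000e-03  1.9000e-03  3.1403e+00] rows 26.2 | shift after [ 2.4 -0.4  5.8] before [-2.4  0.4  5.8] rows 0.2 q6~-70
tcp [0.5206 0.3319 0.3648] open 0.0637 grip 25.0 F [ 0.4  0.5 -2.5] t 23.8
```

Emit:
apply_moves([
  [[0, 0, 2], [0, 0, 0]],
  [[0, 0, 2], [0, 0, 0]],
  [[0, 0, 0], [0, 0, 0]],
  [[0, 0, 0], [0, 0, 0]],
  [[0, 0, 0], [0, 0, 0]],
])

```text
t: 24.18
tool_pos: [0.5203, 0.3317, 0.3595]
orientation: [-3.122, -0.343, -0.002]
force: [-0.8, 0.6, -3.0]
opening: 0.0639
gripper_force: 25.0
```

Emit:
apply_moves([
  [[0, 0, 1], [0, 0, 0]],
  [[0, 0, 0], [0, 0, 0]],
  [[0, 0, 0], [0, 0, 0]],
])

```text
t: 24.43
tool_pos: [0.5205, 0.3318, 0.3589]
orientation: [-3.122, -0.343, -0.003]
force: [0.2, -0.0, -0.8]
opening: 0.0639
gripper_force: 25.0
```

Emit:
apply_moves([
  [[0, 0, 0.5], [0, 0, 0]],
  [[0, 0, 0], [0, 0, 0]],
  [[0, 0, 0], [0, 0, 0]],
])

```text
t: 24.68
tool_pos: [0.5205, 0.3317, 0.3588]
orientation: [-3.122, -0.343, -0.004]
force: [-1.7, -0.8, 4.0]
opening: 0.064
gripper_force: 25.0
```

Emit:
apply_moves([
  [[0, 0, 0], [0, 0, 0]],
  [[0, 0, 0], [0, 0, 0]],
  [[0, 0, 0], [0, 0, 0]],
  [[0, 0, 0], [0, 0, 0]],
  [[0, 0, -10], [0, 0, 0]],
  [[0, 0, -25], [0, 0, 0]],
  [[0, 0, -35], [0, 0, 0]],
  [[0, 0, -30], [0, 0, 0]],
  [[0, 0, -10], [0, 0, 0]],
  [[0, 0, 0], [0, 0, 0]],
  [[0, 0, 0], [0, 0, 0]],
], claw=1)

```text
t: 25.6
tool_pos: [0.5202, 0.3317, 0.4684]
orientation: [-3.122, -0.343, -0.004]
force: [-0.2, -0.5, -0.9]
opening: 0.0927
gripper_force: 0.0
```

Run:
```python
from h import *
o,u,w,n=lane(); plan(Rlane(),o+u*.0365+n*.135)
c=robot.calibration("wrist"); p,d=robot.read_camera("wrist"); cv2.imwrite("pics/w8.png",p)
print(lab("wrist",p,.202,val=80,c=c))
```

```text
flip0 turn [-0.1412 -0.1995 -1.2466] rows 10.6 | shift after [-97.9 154.6 156.9] before [105.5 172.7 131. ] rows 6.0 q6~21
flip1 turn [-0.2176  0.154   1.8799] rows 15.8 | shift after [  97.9 -154.6  156.9] before [105.5 172.7 131. ] rows 6.0 q6~-159
tcp [0.5202 0.3317 0.4684] open 0.0927 grip 0.0 F [-0.2 -0.5 -0.9] t 25.6
[([280.0, 215.1], [520.1, 332.2], [46.7, 36.8], 12.6)]
```

Emit:
apply_moves([
  [[0, 0, 0], [-0.0128, -0.0181, -0.1133]],
  [[0, 0, 0], [-0.0128, -0.0181, -0.1133]],
  [[0, 0, 0], [-0.0128, -0.0181, -0.1133]],
  [[0, 0, 0], [-0.0128, -0.0181, -0.1133]],
  [[0, 0, 0], [-0.0128, -0.0181, -0.1133]],
  [[0, 0, 0], [-0.0128, -0.0181, -0.1133]],
  [[0, 0, 0], [-0.0128, -0.0181, -0.1133]],
  [[0, 0, 0], [-0.0128, -0.0181, -0.1133]],
  [[0, 0, 0], [-0.0128, -0.0181, -0.1133]],
  [[0, 0, 0], [-0.0128, -0.0181, -0.1133]],
  [[0, 0, 0], [-0.0128, -0.0181, -0.1133]],
  [[0, 0, 0], [0, 0, 0]],
])

```text
t: 26.65
tool_pos: [0.5198, 0.3317, 0.465]
orientation: [2.203, 2.005, -0.261]
force: [-0.5, 0.5, -0.9]
opening: 0.0929
gripper_force: 0.0
```

Emit:
apply_moves([
  [[-14, 22, 10], [0, 0, 0]],
  [[-14, 22, 10], [0, 0, 0]],
  [[-14, 22, 20], [0, 0, 0]],
  [[-14, 22, 25], [0, 0, 0]],
  [[-14, 22, 30], [0, 0, 0]],
  [[-14, 22, 30], [0, 0, 0]],
  [[-14, 22, 25], [0, 0, 0]],
  [[0, 0, 0], [0, 0, 0]],
  [[0, 0, 0], [0, 0, 0]],
  [[0, 0, 0], [0, 0, 0]],
])

```text
t: 27.48
tool_pos: [0.6599, 0.1876, 0.3427]
orientation: [2.213, 1.997, -0.255]
force: [0.6, 0.7, 0.3]
opening: 0.0926
gripper_force: 0.0
```

Run:
```python
from h import *
pick()
```

```text
flip0 turn [-0.0033  0.0001 -0.0025] rows 0.0 | shift after [-1.000e-01  1.100e+00  1.054e+02] before [-1.000e-01  1.500e+00  1.054e+02] rows 2.6 q6~20
flip1 turn [1.0000e-04 5.2000e-03 3.1391e+00] rows 26.2 | shift after [ 1.000e-01 -1.100e+00  1.054e+02] before [-1.000e-01  1.500e+00  1.054e+02] rows 2.6 q6~-160
tcp [0.6599 0.1876 0.3427] open 0.0926 grip 0.0 F [0.6 0.7 0.3] t 27.5
```

Emit:
apply_moves([
  [[0, -1, 25], [-0.003, 0, -0.002]],
  [[0, 0, 30], [0, 0, 0]],
  [[0, 0, 25], [0, 0, 0]],
  [[0, 0, 18], [0, 0, 0]],
  [[0, 0, 7], [0, 0, 0]],
  [[0, 0, 0], [0, 0, 0]],
  [[0, 0, 0], [0, 0, 0]],
  [[0, 0, 0], [0, 0, 0]],
])

```text
t: 28.15
tool_pos: [0.6578, 0.1651, 0.2442]
orientation: [2.205, 1.999, -0.245]
force: [-0.2, -0.6, 0.0]
opening: 0.0932
gripper_force: 0.0
```

Emit:
apply_moves([
  [[0, 0, 0], [0, 0, 0]],
  [[0, 0, 0], [0, 0, 0]],
  [[0, 0, 0], [0, 0, 0]],
  [[0, 0, 0], [0, 0, 0]],
  [[0, 0, 0], [0, 0, 0]],
  [[0, 0, 0], [0, 0, 0]],
  [[0, 0, 0], [0, 0, 0]],
], claw=0)

```text
t: 28.73
tool_pos: [0.6571, 0.1642, 0.2418]
orientation: [2.206, 2.0, -0.25]
force: [-1.2, 0.8, 2.5]
opening: 0.0636
gripper_force: 25.0
```

```bash
python3 -c "
from h import *
pick()"
```

```text
flip0 turn [0.0019 0.0001 0.0018] rows 0.0 | shift after [0.2 1.6 1.7] before [0.2 1.6 1.8] rows 0.1 q6~20
flip1 turn [-1.0000e-04  3.0000e-03 -3.1398e+00] rows 26.2 | shift after [-0.2 -1.6  1.7] before [0.2 1.6 1.8] rows 0.1 q6~-160
tcp [0.6571 0.1642 0.2418] open 0.0636 grip 25.0 F [-1.2  0.8  2.5] t 28.7
```

Emit:
apply_moves([
  [[0, 0, -8], [0, 0, 0]],
  [[0, 0, -20], [0, 0, 0]],
  [[0, 0, -30], [0, 0, 0]],
  [[0, 0, -40], [0, 0, 0]],
  [[0, 0, -40], [0, 0, 0]],
  [[0, 0, -40], [0, 0, 0]],
  [[0, 0, -40], [0, 0, 0]],
  [[0, 0, -40], [0, 0, 0]],
  [[0, 0, 0], [0, 0, 0]],
  [[0, 0, 0], [0, 0, 0]],
])

```text
t: 29.57
tool_pos: [0.6624, 0.2227, 0.4973]
orientation: [2.204, 1.999, -0.24]
force: [1.1, -0.0, -2.4]
opening: 0.0639
gripper_force: 25.0
```

```bash
python3 -c "
from h import *
plan(Rdown(BY-90),np.r_[B,.202+.035+.06])"
```

```text
flip0 turn [0.1474 0.1891 1.2475] rows 10.6 | shift after [-116.9 -137.1   33.3] before [  98.6 -154.1   10.4] rows 4.6 q6~110
flip1 turn [-0.2062  0.1607 -1.8795] rows 15.8 | shift after [116.9 137.1  33.3] before [  98.6 -154.1   10.4] rows 4.6 q6~-70
tcp [0.6624 0.2227 0.4973] open 0.0639 grip 25.0 F [ 1.1 -0.  -2.4] t 29.6
```

Emit:
apply_moves([
  [[16.4, -25.5, 0], [0, 0, 0]],
  [[16.4, -25.5, 0], [0, 0, 0]],
  [[16.4, -25.5, 0], [0, 0, 0]],
  [[16.4, -25.5, 0], [0, 0, 0]],
  [[16.4, -25.5, 0], [0, 0, 0]],
  [[16.4, -25.5, 0], [0, 0, 0]],
  [[0, 0, 0], [0, 0, 0]],
])

```text
t: 30.15
tool_pos: [0.5156, 0.3351, 0.4671]
orientation: [2.203, 2.007, -0.258]
force: [-0.4, -1.3, -2.1]
opening: 0.0637
gripper_force: 25.0
```

Emit:
apply_moves([
  [[0, 0, 0], [0.0134, 0.0173, 0.1135]],
  [[0, 0, 0], [0.0134, 0.0173, 0.1135]],
  [[0, 0, 0], [0.0134, 0.0173, 0.1135]],
  [[0, 0, 0], [0.0134, 0.0173, 0.1135]],
  [[0, 0, 0], [0.0134, 0.0173, 0.1135]],
  [[0, 0, 0], [0.0134, 0.0173, 0.1135]],
  [[0, 0, 0], [0.0134, 0.0173, 0.1135]],
  [[0, 0, 0], [0.0134, 0.0173, 0.1135]],
  [[0, 0, 0], [0.0134, 0.0173, 0.1135]],
  [[0, 0, 0], [0.0134, 0.0173, 0.1135]],
  [[0, 0, 0], [0.0134, 0.0173, 0.1135]],
  [[0, 0, 0], [0, 0, 0]],
])

```text
t: 31.15
tool_pos: [0.5196, 0.3316, 0.4683]
orientation: [3.123, 0.332, -0.013]
force: [-0.9, -0.6, -2.2]
opening: 0.064
gripper_force: 25.0
```

Emit:
apply_moves([
  [[0, 0, 0], [0, 0, 0]],
  [[0, 0, 0], [0, 0, 0]],
  [[0, 0, 0], [0, 0, 0]],
  [[0, 0, 0], [0, 0, 0]],
])

```text
t: 31.48
tool_pos: [0.5196, 0.3323, 0.4701]
orientation: [3.121, 0.345, -0.011]
force: [-0.7, 0.4, -2.2]
opening: 0.0634
gripper_force: 25.0
```

```bash
python3 -c "
from h import *
plan(Rdown(BY-90),np.r_[B,.202+.0367])"
```

```text
flip0 turn [ 0.0004  0.0068 -0.    ] rows 0.1 | shift after [-1.4  1.1 64.4] before [-1.   1.  64.4] rows 1.6 q6~110
flip1 turn [ 1.0700e-02 -7.0000e-04  3.1416e+00] rows 26.2 | shift after [ 1.4 -1.1 64.4] before [-1.   1.  64.4] rows 1.6 q6~-70
tcp [0.5196 0.3323 0.4701] open 0.0634 grip 25.0 F [-0.7  0.4 -2.2] t 31.5
```

Emit:
apply_moves([
  [[0, 1, 5], [0, 0.004, 0]],
  [[0, 0, 15], [0, 0, 0]],
  [[0, 0, 20], [0, 0, 0]],
  [[0, 0, 12], [0, 0, 0]],
  [[0, 0, 5], [0, 0, 0]],
  [[0, 0, 2], [0, 0, 0]],
  [[0, 0, 0], [0, 0, 0]],
  [[0, 0, 0], [0, 0, 0]],
  [[0, 0, 0], [0, 0, 0]],
  [[0, 0, 0], [0, 0, 0]],
])

```text
t: 32.32
tool_pos: [0.5198, 0.3315, 0.4128]
orientation: [-3.122, -0.342, 0.0]
force: [-0.2, 0.2, -2.1]
opening: 0.064
gripper_force: 25.0
```

```bash
python3 -c "
from h import *
plan(Rdown(BY-90),np.r_[B,.202+.0367])"
```

```text
flip0 turn [-0.0005  0.0002 -0.0017] rows 0.0 | shift after [-1.5  0.1  7.1] before [-1.5  0.2  7.1] rows 0.2 q6~110
flip1 turn [3.0000e-04 7.0000e-04 3.1399e+00] rows 26.2 | shift after [ 1.5 -0.1  7.1] before [-1.5  0.2  7.1] rows 0.2 q6~-70
tcp [0.5198 0.3315 0.4128] open 0.064 grip 25.0 F [-0.2  0.2 -2.1] t 32.3
```

Emit:
apply_moves([
  [[0, 0, 3], [0, 0, 0]],
  [[0, 0, 2], [0, 0, 0]],
  [[0, 0, 0], [0, 0, 0]],
  [[0, 0, 0], [0, 0, 0]],
  [[0, 0, 0], [0, 0, 0]],
])

```text
t: 32.73
tool_pos: [0.5196, 0.3313, 0.4064]
orientation: [3.123, 0.342, -0.003]
force: [0.8, -0.2, -0.9]
opening: 0.0639
gripper_force: 25.0
```

Emit:
apply_moves([
  [[0, 0, 1], [0, 0, 0]],
  [[0, 0, 0], [0, 0, 0]],
  [[0, 0, 0], [0, 0, 0]],
])

```text
t: 32.98
tool_pos: [0.5196, 0.3314, 0.4056]
orientation: [3.123, 0.342, -0.003]
force: [-0.1, -0.4, -2.2]
opening: 0.0641
gripper_force: 25.0
```

Emit:
apply_moves([
  [[0, 0, 0.5], [0, 0, 0]],
  [[0, 0, 0], [0, 0, 0]],
  [[0, 0, 0], [0, 0, 0]],
])

```text
t: 33.23
tool_pos: [0.5196, 0.3313, 0.4055]
orientation: [3.123, 0.342, -0.002]
force: [-1.1, -0.5, 2.3]
opening: 0.0639
gripper_force: 25.0
```

Emit:
apply_moves([
  [[0, 0, 0], [0, 0, 0]],
  [[0, 0, 0], [0, 0, 0]],
  [[0, 0, 0], [0, 0, 0]],
  [[0, 0, 0], [0, 0, 0]],
  [[0, 0, -10], [0, 0, 0]],
  [[0, 0, -25], [0, 0, 0]],
  [[0, 0, -35], [0, 0, 0]],
  [[0, 0, -20], [0, 0, 0]],
  [[0, 0, 0], [0, 0, 0]],
  [[0, 0, 0], [0, 0, 0]],
  [[0, 0, 0], [0, 0, 0]],
], claw=1)

```text
t: 34.15
tool_pos: [0.5197, 0.3313, 0.4947]
orientation: [3.123, 0.342, -0.004]
force: [-1.0, 1.2, -0.2]
opening: 0.0933
gripper_force: 0.0
```

Run:
```python
from h import *
c=robot.calibration("wrist"); p,d=robot.read_camera("wrist"); cv2.imwrite("pics/w9.png",p)
print("stack",lab("wrist",p,.248,val=80,c=c))
p,d=robot.read_camera("top"); cv2.imwrite("pics/top9.png",p); np.save("top9.npy",d)
print("z046",lab("top",p,.046,val=120)); 
for v in (60,100): print(lab("top",p,.064,val=v))
p,d=robot.read_camera("side"); cv2.imwrite("pics/side9.png",p)
```

```text
stack [([279.8, 222.7], [518.9, 331.5], [46.2, 36.9], 12.5)]
z046 [([452.8, 87.7], [916.1, -482.2], [41.7, 44.9], 141.4), ([430.8, 88.1], [915.8, -423.8], [44.0, 42.1], 40.3), ([221.8, 182.8], [664.0, 131.7], [46.4, 37.0], 89.1), ([415.0, 259.1], [462.3, -350.6], [36.8, 46.5], 104.2), ([316.9, 268.0], [443.7, -106.3], [47.2, 36.2], 79.0), ([7.2, 352.6], [251.2, 645.9], [35.6, 50.1], 128.9)]
[([221.8, 182.8], [659.7, 129.4], [45.7, 36.4], 89.1), ([96.3, 210.3], [592.4, 442.9], [41.4, 44.0], 103.6), ([415.0, 259.1], [461.3, -345.1], [36.2, 45.8], 104.2), ([316.9, 268.0], [443.0, -104.7], [46.5, 35.7], 79.0)]
[([452.7, 87.5], [908.2, -474.3], [44.4, 44.8], 146.7), ([409.1, 88.6], [906.8, -360.3], [43.0, 44.9], 134.3), ([430.8, 88.2], [907.3, -417.7], [43.4, 44.9], 111.4), ([221.8, 182.8], [659.7, 129.4], [45.7, 36.4], 89.1), ([415.0, 259.1], [461.3, -345.1], [36.2, 45.8], 104.2), ([316.9, 268.0], [443.0, -104.7], [46.5, 35.7], 79.0)]
```

View pics/side9.png

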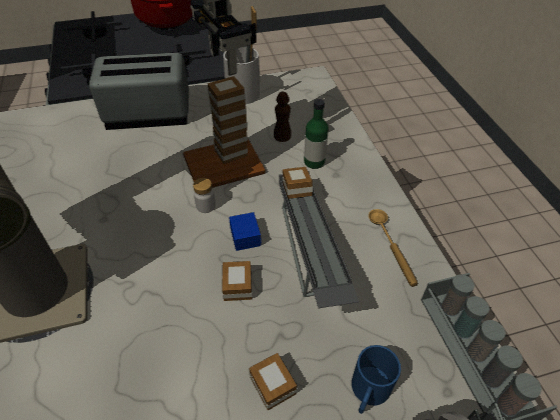

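The side view shows a straight five-high column on the board, old5 at the front stop (297,180) and both new cartons unmoved. Step 1 looks done, so new1 is next.

Run:
```python
from h import *
plan(Rdown(78.6-90),np.array([.4436,-.1062,.034+.10]))
```

```text
flip0 turn [-0.002   0.0046 -1.1537] rows 9.6 | shift after [-443.9   11.9  192.3] before [-168.   410.5  193.4] rows 12.1 q6~-2
flip1 turn [0.0052 0.0023 1.9878] rows 16.6 | shift after [443.9 -11.9 192.3] before [-168.   410.5  193.4] rows 12.1 q6~178
tcp [0.5196 0.3313 0.4933] open 0.0932 grip 0.0 F [-0.4 -0.6  0.1] t 34.3
```

Emit:
apply_moves([
  [[0, 0, -20], [0, 0, -0.1153]],
  [[0, 0, 0], [0, 0, -0.1153]],
  [[0, 0, 0], [0, 0, -0.1153]],
  [[0, 0, 0], [0, 0, -0.1153]],
  [[0, 0, 0], [0, 0, -0.1153]],
  [[0, 0, 0], [0, 0, -0.1153]],
  [[0, 0, 0], [0, 0, -0.1153]],
  [[0, 0, 0], [0, 0, -0.1153]],
  [[0, 0, 0], [0, 0, -0.1153]],
  [[0, 0, 0], [0, 0, -0.1153]],
  [[0, 0, 0], [0, 0, 0]],
])

```text
t: 35.22
tool_pos: [0.5197, 0.3314, 0.5137]
orientation: [-2.425, -1.995, 0.006]
force: [0.4, -0.3, 0.2]
opening: 0.0928
gripper_force: 0.0
```

Emit:
apply_moves([
  [[-37, 1, 0], [0, 0, 0]],
  [[-37, 1, 0], [0, 0, 0]],
  [[-37, 1, 0], [0, 0, 0]],
  [[-37, 1, 0], [0, 0, 0]],
  [[-37, 1, 10], [0, 0, 0]],
  [[-37, 1, 10], [0, 0, 0]],
  [[-37, 1, 15], [0, 0, 0]],
  [[-37, 1, 15], [0, 0, 0]],
  [[-37, 1, 15], [0, 0, 0]],
  [[-37, 1, 15], [0, 0, 0]],
  [[-37, 1, 15], [0, 0, 0]],
  [[-37, 1, 15], [0, 0, 0]],
])

```text
t: 36.22
tool_pos: [0.4423, -0.1077, 0.4042]
orientation: [-2.435, -1.983, 0.003]
force: [1.2, -0.4, 0.1]
opening: 0.0929
gripper_force: 0.0
```

Emit:
apply_moves([
  [[0, 0, 20], [0, 0, 0]],
  [[0, 0, 20], [0, 0, 0]],
  [[0, 0, 0], [0, 0, 0]],
  [[0, 0, 0], [0, 0, 0]],
  [[0, 0, 0], [0, 0, 0]],
])

```text
t: 36.63
tool_pos: [0.4434, -0.106, 0.3662]
orientation: [-2.432, -1.987, 0.002]
force: [0.1, 0.5, 0.5]
opening: 0.0931
gripper_force: 0.0
```

Run:
```python
from h import *
plan(Rdown(78.6-90),np.array([.4436,-.1062,.034]))
c=robot.calibration("wrist"); p,d=robot.read_camera("wrist"); cv2.imwrite("pics/w10.png",p)
print(lab("wrist",p,.046,val=80,c=c))
p,d=robot.read_camera("top"); print("z046",lab("top",p,.046,val=120));
```

```text
flip0 turn [-0.0013  0.0008 -0.0018] rows 0.0 | shift after [ -0.2   0.2 165.2] before [-1.000e-01  5.000e-01  1.652e+02] rows 4.1 q6~-2
flip1 turn [1.3000e-03 2.1000e-03 3.1398e+00] rows 26.2 | shift after [  0.2  -0.2 165.2] before [-1.000e-01  5.000e-01  1.652e+02] rows 4.1 q6~178
tcp [ 0.4434 -0.106   0.3662] open 0.0931 grip 0.0 F [0.1 0.5 0.5] t 36.6
[([278.7, 196.0], [442.1, -104.8], [47.5, 37.3], 78.5), ([333.7, 380.3], [460.7, -350.0], [37.6, 48.2], 104.1)]
z046 [([488.2, 7.2], [1152.0, -601.5], [33.2, 43.2], 179.6), ([452.6, 87.7], [915.7, -482.0], [44.2, 44.1], 56.7), ([409.0, 88.6], [914.9, -365.4], [44.1, 44.8], 140.3), ([430.6, 88.2], [915.3, -423.1], [43.5, 44.2], 134.1), ([387.6, 88.8], [917.0, -309.1], [42.2, 47.1], 139.5)]
```

View pics/w10.png

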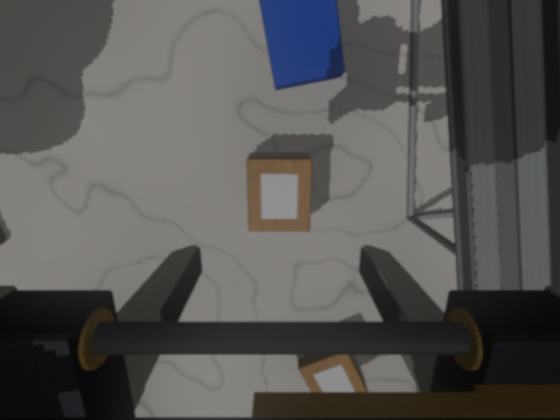

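The wrist view shows new1 at (279,196), aligned with the fingers, and new2 just in frame at (333,380). Both are where they were measured.

Emit:
apply_moves([
  [[0, 0, 30], [0, 0, 0]],
  [[0, 0, 35], [0, 0, 0]],
  [[0, 0, 35], [0, 0, 0]],
  [[0, 0, 30], [0, 0, 0]],
  [[0, 0, 20], [0, 0, 0]],
  [[0, 0, 10], [0, 0, 0]],
  [[0, 0, 3], [0, 0, 0]],
  [[0, 0, 0], [0, 0, 0]],
  [[0, 0, 0], [0, 0, 0]],
  [[0, 0, 0], [0, 0, 0]],
])

```text
t: 37.57
tool_pos: [0.444, -0.1066, 0.2044]
orientation: [2.43, 1.988, -0.0]
force: [0.4, -0.1, 0.4]
opening: 0.0927
gripper_force: 0.0
```

Emit:
apply_moves([
  [[0, 0, 0], [0, 0, 0]],
  [[0, 0, 0], [0, 0, 0]],
  [[0, 0, 0], [0, 0, 0]],
  [[0, 0, 0], [0, 0, 0]],
  [[0, 0, 0], [0, 0, 0]],
  [[0, 0, 0], [0, 0, 0]],
  [[0, 0, 0], [0, 0, 0]],
], claw=0)

```text
t: 38.15
tool_pos: [0.4429, -0.1063, 0.2025]
orientation: [-2.431, -1.988, 0.003]
force: [-1.7, 0.5, 3.2]
opening: 0.0642
gripper_force: 25.0
```

```bash
python3 -c "
from h import *
plan(Rdown(78.6-90),np.array([.4436,-.1062,.034]))"
```

```text
flip0 turn [-0.0019  0.0009 -0.0007] rows 0.0 | shift after [0.3 0.7 1.5] before [0.3 0.7 1.5] rows 0.0 q6~-2
flip1 turn [1.4000e-03 3.0000e-03 3.1409e+00] rows 26.2 | shift after [-0.3 -0.7  1.5] before [0.3 0.7 1.5] rows 0.0 q6~178
tcp [ 0.4429 -0.1063  0.2025] open 0.0642 grip 25.0 F [-1.7  0.5  3.2] t 38.1
```

Emit:
apply_moves([
  [[0, 0, -10], [0, 0, 0]],
  [[0, 0, -30], [0, 0, 0]],
  [[0, 0, -40], [0, 0, 0]],
  [[0, 0, -40], [0, 0, 0]],
  [[0, 0, -40], [0, 0, 0]],
  [[0, 0, -40], [0, 0, 0]],
  [[0, 0, -40], [0, 0, 0]],
  [[0, 0, -30], [0, 0, 0]],
  [[0, 0, 0], [0, 0, 0]],
  [[0, 0, 0], [0, 0, 0]],
])

```text
t: 38.98
tool_pos: [0.4436, -0.1062, 0.4749]
orientation: [2.429, 1.987, 0.001]
force: [-0.5, 1.1, -1.9]
opening: 0.0638
gripper_force: 25.0
```

```bash
python3 -c "
from h import *
o,u,w,n=lane(); plan(Rlane(),o+u*.27+n*.135)
c=robot.calibration('wrist'); p,d=robot.read_camera('wrist'); cv2.imwrite('pics/w11.png',p)"
```

```text
flip0 turn [-0.0086 -0.2251 -0.0994] rows 2.1 | shift after [102.1 187.1  63.6] before [103.5 177.5  85.2] rows 5.6 q6~2
flip1 turn [-0.342   0.0131  3.0231] rows 25.4 | shift after [-102.1 -187.1   63.6] before [103.5 177.5  85.2] rows 5.6 q6~-178
tcp [ 0.4436 -0.1062  0.4749] open 0.0638 grip 25.0 F [-0.5  1.1 -1.9] t 39.0
```

Emit:
apply_moves([
  [[0, 0, 0], [-0.0043, -0.1125, -0.0497]],
  [[0, 0, 0], [-0.0043, -0.1125, -0.0497]],
  [[0, 0, 0], [0, 0, 0]],
  [[20, 31, 5], [0, 0, 0]],
  [[20, 31, 5], [0, 0, 0]],
  [[20, 31, 5], [0, 0, 0]],
  [[20, 31, 15], [0, 0, 0]],
  [[20, 31, 15], [0, 0, 0]],
  [[20, 31, 15], [0, 0, 0]],
  [[0, 0, 0], [0, 0, 0]],
  [[0, 0, 0], [0, 0, 0]],
  [[0, 0, 0], [0, 0, 0]],
])

```text
t: 40.03
tool_pos: [0.638, -0.0219, 0.3843]
orientation: [2.215, 2.003, -0.257]
force: [0.2, 0.1, -1.0]
opening: 0.0639
gripper_force: 25.0
```

Run:
```python
from h import *
o,u,w,n=lane(); plan(Rlane(),o+u*.25-w*.0016+n*.0365)
c=robot.calibration('wrist'); p,d=robot.read_camera('wrist'); cv2.imwrite('pics/w12.png',p)
E=c["extrinsics"]
for x in(.1,.2): 
  for y in(-.038,-.035,.035,.038):
    q=E[:3,:3]@(o+u*x+w*y+n*.011)+E[:3,3]; print(x,y,round(c["fx"]*q[0]/q[2]+c["cx"],1),round(c["fy"]*q[1]/q[2]+c["cy"],1))
```

```text
flip0 turn [-0.0084 -0.0031  0.0007] rows 0.1 | shift after [ 1.   0.5 97.1] before [ 0.7  1.3 97.1] rows 2.4 q6~2
flip1 turn [ 0.0049 -0.0132 -3.1408] rows 26.2 | shift after [-1.  -0.5 97.1] before [ 0.7  1.3 97.1] rows 2.4 q6~-178
tcp [ 0.638  -0.0219  0.3843] open 0.0639 grip 25.0 F [ 0.2  0.1 -1. ] t 40.0
0.1 -0.038 235.8 18.5
0.1 -0.035 239.8 18.5
0.1 0.035 331.7 18.3
0.1 0.038 335.7 18.3
0.2 -0.038 240.6 150.8
0.2 -0.035 244.1 150.8
0.2 0.035 325.9 150.9
0.2 0.038 329.4 150.9
```

View pics/w12.png

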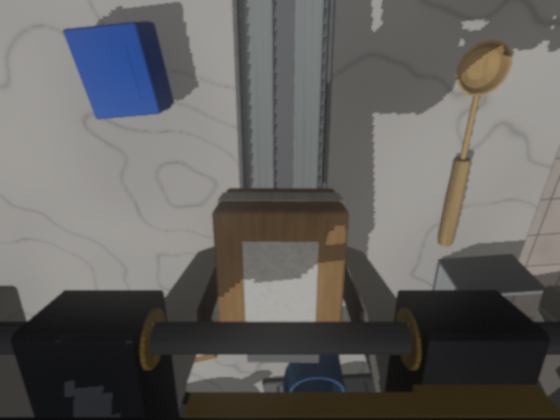

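The wrist view shows the held carton at (280,260) above the lane, with guides near columns 240 and 330. I'll measure the guide edges to get the lane's centre.

Run:
```python
import cv2
p=cv2.imread('pics/w12.png',0)
for r in (18,60,150): print(r,"L",p[r-1:r+2,228:254].mean(0).astype(int).tolist(),"R",p[r-1:r+2,314:342].mean(0).astype(int).tolist())
```

```text
18 L [154, 153, 153, 148, 133, 111, 99, 96, 88, 74, 63, 63, 67, 71, 72, 74, 79, 84, 92, 105, 116, 120, 121, 121, 121, 121] R [122, 123, 123, 123, 122, 121, 120, 116, 104, 88, 84, 89, 90, 83, 72, 75, 85, 90, 86, 79, 80, 88, 92, 94, 94, 94, 94, 94]
60 L [154, 154, 154, 154, 152, 145, 129, 109, 99, 93, 83, 69, 64, 66, 69, 71, 72, 76, 81, 87, 99, 110, 117, 119, 120, 120] R [120, 120, 120, 119, 118, 117, 112, 98, 83, 83, 89, 84, 73, 71, 81, 88, 86, 77, 76, 84, 90, 92, 92, 92, 92, 91, 92, 92]
150 L [147, 148, 149, 150, 149, 150, 150, 150, 147, 136, 117, 102, 95, 86, 73, 62, 62, 66, 68, 69, 73, 78, 86, 97, 109, 114] R [115, 114, 111, 104, 91, 82, 84, 83, 71, 55, 52, 58, 62, 65, 72, 84, 90, 93, 93, 93, 92, 93, 93, 92, 92, 92, 93, 93]
```

Emit:
apply_moves([
  [[1, 0.5, 15], [-0.005, -0.002, 0]],
  [[0, 0, 25], [0, 0, 0]],
  [[0, 0, 25], [0, 0, 0]],
  [[0, 0, 15], [0, 0, 0]],
  [[0, 0, 4], [0, 0, 0]],
  [[0, 0, 0], [0, 0, 0]],
  [[0, 0, 0], [0, 0, 0]],
  [[0, 0, 0], [0, 0, 0]],
  [[0, 0, 0], [0, 0, 0]],
])

```text
t: 40.83
tool_pos: [0.6377, -0.0396, 0.3066]
orientation: [2.206, 1.997, -0.248]
force: [0.5, 0.4, -1.7]
opening: 0.0637
gripper_force: 25.0
```

Run:
```python
from h import *
o,u,w,n=lane(); plan(Rlane(),o+u*.25-w*.002+n*.0365)
```

```text
flip0 turn [0.0041 0.0006 0.0002] rows 0.0 | shift after [ 0.7 -1.4 17.4] before [ 0.7 -1.5 17.3] rows 0.4 q6~2
flip1 turn [-9.0000e-04  6.5000e-03 -3.1414e+00] rows 26.2 | shift after [-0.7  1.4 17.4] before [ 0.7 -1.5 17.3] rows 0.4 q6~-178
tcp [ 0.6377 -0.0396  0.3066] open 0.0637 grip 25.0 F [ 0.5  0.4 -1.7] t 40.8
```

Emit:
apply_moves([
  [[0, -1.4, 0], [0.004, 0, 0]],
  [[0, 0, 4], [0, 0, 0]],
  [[0, 0, 4], [0, 0, 0]],
  [[0, 0, 4], [0, 0, 0]],
  [[0, 0, 0], [0, 0, 0]],
  [[0, 0, 0], [0, 0, 0]],
  [[0, 0, 0], [0, 0, 0]],
])

```text
t: 41.42
tool_pos: [0.6354, -0.0422, 0.2922]
orientation: [2.21, 2.0, -0.257]
force: [0.1, -0.3, -1.8]
opening: 0.0637
gripper_force: 25.0
```

Run:
```python
from h import *
o,u,w,n=lane(); plan(Rlane(),o+u*.25-w*.002+n*.0365)
```

```text
flip0 turn [-0.0038  0.0008  0.001 ] rows 0.0 | shift after [0.3 0.6 2.7] before [0.3 0.6 2.7] rows 0.1 q6~2
flip1 turn [-1.3000e-03 -6.0000e-03 -3.1406e+00] rows 26.2 | shift after [-0.3 -0.6  2.7] before [0.3 0.6 2.7] rows 0.1 q6~-178
tcp [ 0.6354 -0.0422  0.2922] open 0.0637 grip 25.0 F [ 0.1 -0.3 -1.8] t 41.4
```

Emit:
apply_moves([
  [[0, 0.4, 1.5], [-0.002, 0, 0]],
  [[0, 0, 1], [0, 0, 0]],
  [[0, 0, 0], [0, 0, 0]],
  [[0, 0, 0], [0, 0, 0]],
])

```text
t: 41.75
tool_pos: [0.6357, -0.0428, 0.29]
orientation: [2.209, 2.0, -0.254]
force: [0.4, -0.1, -1.8]
opening: 0.0636
gripper_force: 25.0
```

Emit:
apply_moves([
  [[0, 0, 1], [0, 0, 0]],
  [[0, 0, 0], [0, 0, 0]],
  [[0, 0, 0], [0, 0, 0]],
])

```text
t: 42.0
tool_pos: [0.6357, -0.043, 0.289]
orientation: [2.209, 2.0, -0.254]
force: [0.5, -0.2, -2.3]
opening: 0.064
gripper_force: 25.0
```

Emit:
apply_moves([
  [[0, 0, 1], [0, 0, 0]],
  [[0, 0, 0], [0, 0, 0]],
  [[0, 0, 0], [0, 0, 0]],
])

```text
t: 42.25
tool_pos: [0.636, -0.0432, 0.2889]
orientation: [2.208, 1.999, -0.253]
force: [-0.2, 1.5, 3.4]
opening: 0.0639
gripper_force: 25.0
```

Emit:
apply_moves([
  [[0, 0, 0.5], [0, 0, 0]],
  [[0, 0, 0], [0, 0, 0]],
  [[0, 0, 0], [0, 0, 0]],
])

```text
t: 42.5
tool_pos: [0.6361, -0.0432, 0.2889]
orientation: [2.208, 1.999, -0.252]
force: [-1.5, 2.6, 5.9]
opening: 0.0638
gripper_force: 25.0
```

Run:
```python
from h import *
o,u,w,n=lane(); plan(Rlane(),o+u*.25-w*.002+n*.0355)
```

```text
flip0 turn [0.0002 0.0007 0.0006] rows 0.0 | shift after [ 0.4 -0.2  0.2] before [ 0.4 -0.2  0.2] rows 0.0 q6~2
flip1 turn [-1.2000e-03  4.0000e-04 -3.1409e+00] rows 26.2 | shift after [-0.4  0.2  0.2] before [ 0.4 -0.2  0.2] rows 0.0 q6~-178
tcp [ 0.6361 -0.0432  0.2889] open 0.0638 grip 25.0 F [-1.5  2.6  5.9] t 42.5
```

Emit:
apply_moves([
  [[0, 0, -0.5], [0, 0, 0]],
  [[0, 0, 0], [0, 0, 0]],
  [[0, 0, 0], [0, 0, 0]],
  [[0, 0, 0], [0, 0, 0]],
  [[0, 0, 0], [0, 0, 0]],
  [[0, 0, -15], [0, 0, 0]],
  [[0, 0, -30], [0, 0, 0]],
  [[0, 0, -40], [0, 0, 0]],
  [[0, 0, -40], [0, 0, 0]],
  [[0, 0, 0], [0, 0, 0]],
  [[0, 0, 0], [0, 0, 0]],
], claw=1)

```text
t: 43.42
tool_pos: [0.6396, -0.0147, 0.4141]
orientation: [2.205, 1.996, -0.246]
force: [-0.2, -0.6, 0.3]
opening: 0.0929
gripper_force: 0.0
```

Run:
```python
from h import *
p,d=robot.read_camera("wrist"); cv2.imwrite("pics/w13.png",p)
p,d=robot.read_camera("top"); cv2.imwrite("pics/top13.png",p); print([x for x in lab("top",p,.046,val=120) if x[1][0]<700])
p2,d=robot.read_camera("side"); cv2.imwrite("pics/cat13.png",np.hstack([p[120:330,180:480],p2[120:330,180:480]]))
plan(Rdown(104.2-90),np.array([.4623,-.3506,.034+.12]))
```

```text
[([250.9, 184.0], [660.3, 58.0], [48.7, 37.0], 89.1), ([415.0, 259.1], [462.3, -350.6], [36.8, 46.5], 104.2)]
flip0 turn [-0.0435  0.2248 -0.3455] rows 3.5 | shift after [-281.8 -252.9   87.1] before [-322.2 -141.5  164.7] rows 9.7 q6~-51
flip1 turn [0.3169 0.0614 2.7782] rows 23.3 | shift after [281.8 252.9  87.1] before [-322.2 -141.5  164.7] rows 9.7 q6~129
tcp [ 0.6383 -0.0153  0.4081] open 0.0927 grip 0.0 F [ 0.  -0.3 -0.9] t 43.6
```

View pics/cat13.png

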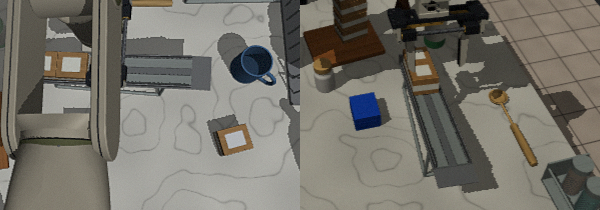

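The crops show new1 slid down and seated behind old5. Its label is at (250.9,184), where old2 started. new2 is unmoved at (235,138) in the crop.

Emit:
apply_moves([
  [[0, 0, 0], [-0.0109, 0.0562, -0.0864]],
  [[0, 0, 0], [-0.0109, 0.0562, -0.0864]],
  [[0, 0, 0], [-0.0109, 0.0562, -0.0864]],
  [[0, 0, 0], [-0.0109, 0.0562, -0.0864]],
  [[0, 0, 0], [0, 0, 0]],
])

```text
t: 43.98
tool_pos: [0.6382, -0.0161, 0.4075]
orientation: [-1.925, -2.48, -0.003]
force: [-0.9, -0.3, -0.0]
opening: 0.0929
gripper_force: 0.0
```

Emit:
apply_moves([
  [[-28, -25.3, 0], [0, 0, 0]],
  [[-28, -25.3, 0], [0, 0, 0]],
  [[-28, -25.3, 0], [0, 0, 0]],
  [[-28, -25.3, 0], [0, 0, 0]],
  [[-28, -25.3, 0], [0, 0, 0]],
  [[-28, -25.3, 10], [0, 0, 0]],
  [[-28, -25.3, 10], [0, 0, 0]],
  [[-28, -25.3, 10], [0, 0, 0]],
  [[-28, -25.3, 15], [0, 0, 0]],
  [[-28, -25.3, 15], [0, 0, 0]],
  [[0, 0, 10], [0, 0, 0]],
  [[0, 0, 0], [0, 0, 0]],
])

```text
t: 44.98
tool_pos: [0.4601, -0.3497, 0.3351]
orientation: [-1.935, -2.469, -0.0]
force: [-0.0, 1.1, -1.1]
opening: 0.0929
gripper_force: 0.0
```

Emit:
apply_moves([
  [[0, 0, 0], [0, 0, 0]],
  [[0, 0, 0], [0, 0, 0]],
  [[0, 0, 0], [0, 0, 0]],
])

```text
t: 45.23
tool_pos: [0.4633, -0.3478, 0.3404]
orientation: [1.926, 2.478, 0.002]
force: [-0.2, 0.4, 0.1]
opening: 0.0934
gripper_force: 0.0
```

Run:
```python
from h import *
plan(Rdown(104.2-90),np.array([.4623,-.3506,.034]))
c=robot.calibration("wrist"); p,d=robot.read_camera("wrist"); cv2.imwrite("pics/w14.png",p)
print(lab("wrist",p,.046,val=80,c=c))
```

```text
flip0 turn [0.0029 0.0019 0.0014] rows 0.0 | shift after [ -2.5  -1.7 139.4] before [ -2.2  -2.1 139.4] rows 3.5 q6~-51
flip1 turn [-2.9000e-03  4.6000e-03 -3.1402e+00] rows 26.2 | shift after [  2.5   1.7 139.4] before [ -2.2  -2.1 139.4] rows 3.5 q6~129
tcp [ 0.4633 -0.3478  0.3404] open 0.0934 grip 0.0 F [-0.2  0.4  0.1] t 45.2
[([275.6, 204.8], [460.9, -349.4], [37.2, 46.2], 104.2)]
```

Emit:
apply_moves([
  [[-2, -2, 30], [0.002, 0, 0]],
  [[0, 0, 35], [0, 0, 0]],
  [[0, 0, 35], [0, 0, 0]],
  [[0, 0, 25], [0, 0, 0]],
  [[0, 0, 10], [0, 0, 0]],
  [[0, 0, 3], [0, 0, 0]],
  [[0, 0, 0], [0, 0, 0]],
  [[0, 0, 0], [0, 0, 0]],
  [[0, 0, 0], [0, 0, 0]],
])

```text
t: 46.03
tool_pos: [0.4622, -0.352, 0.2041]
orientation: [1.926, 2.476, -0.001]
force: [0.3, -0.6, 0.5]
opening: 0.093
gripper_force: 0.0
```

Emit:
apply_moves([
  [[0, 0, 0], [0, 0, 0]],
  [[0, 0, 0], [0, 0, 0]],
  [[0, 0, 0], [0, 0, 0]],
  [[0, 0, 0], [0, 0, 0]],
  [[0, 0, 0], [0, 0, 0]],
  [[0, 0, 0], [0, 0, 0]],
  [[0, 0, 0], [0, 0, 0]],
], claw=0)

```text
t: 46.62
tool_pos: [0.4611, -0.3513, 0.2016]
orientation: [1.929, 2.478, -0.0]
force: [-1.0, 0.1, 1.1]
opening: 0.064
gripper_force: 25.0
```

```bash
python3 -c "
from h import *
plan(Rdown(104.2-90),np.array([.4623,-.3506,.034]))"
```

```text
flip0 turn [0.0004 0.0009 0.0002] rows 0.0 | shift after [0.4 1.4 0.6] before [0.4 1.4 0.6] rows 0.0 q6~-51
flip1 turn [-1.4000e-03  7.0000e-04 -3.1414e+00] rows 26.2 | shift after [-0.4 -1.4  0.6] before [0.4 1.4 0.6] rows 0.0 q6~129
tcp [ 0.4611 -0.3513  0.2016] open 0.064 grip 25.0 F [-1.   0.1  1.1] t 46.6
```

Emit:
apply_moves([
  [[0, 0, -10], [0, 0, 0]],
  [[0, 0, -30], [0, 0, 0]],
  [[0, 0, -40], [0, 0, 0]],
  [[0, 0, -40], [0, 0, 0]],
  [[0, 0, -40], [0, 0, 0]],
  [[0, 0, -40], [0, 0, 0]],
  [[0, 0, -40], [0, 0, 0]],
  [[0, 0, -30], [0, 0, 0]],
  [[0, 0, 0], [0, 0, 0]],
  [[0, 0, 0], [0, 0, 0]],
])

```text
t: 47.45
tool_pos: [0.461, -0.3512, 0.4744]
orientation: [1.926, 2.475, -0.001]
force: [-0.9, -1.0, -3.3]
opening: 0.0642
gripper_force: 25.0
```

```bash
python3 -c "
from h import *
o,u,w,n=lane(); plan(Rlane(),o+u*.27-w*.002+n*.135)"
```

```text
flip0 turn [ 0.0435 -0.2203  0.3462] rows 3.4 | shift after [337.8 143.2   8.7] before [259.1 246.   84. ] rows 9.2 q6~2
flip1 turn [ 0.3104  0.0612 -2.7782] rows 23.3 | shift after [-337.8 -143.2    8.7] before [259.1 246.   84. ] rows 9.2 q6~-178
tcp [ 0.461  -0.3512  0.4744] open 0.0642 grip 25.0 F [-0.9 -1.  -3.3] t 47.5
```

Emit:
apply_moves([
  [[0, 0, 0], [0.0109, -0.0551, 0.0866]],
  [[0, 0, 0], [0.0109, -0.0551, 0.0866]],
  [[0, 0, 0], [0.0109, -0.0551, 0.0866]],
  [[0, 0, 0], [0.0109, -0.0551, 0.0866]],
  [[0, 0, 0], [0, 0, 0]],
])

```text
t: 47.87
tool_pos: [0.4607, -0.3504, 0.4686]
orientation: [2.217, 2.0, -0.257]
force: [0.4, 0.4, -3.3]
opening: 0.0638
gripper_force: 25.0
```

Emit:
apply_moves([
  [[33.7, 14.3, 0], [0, 0, 0]],
  [[33.7, 14.3, 0], [0, 0, 0]],
  [[33.7, 14.3, 0], [0, 0, 0]],
  [[33.7, 14.3, 0], [0, 0, 0]],
  [[33.7, 14.3, 0], [0, 0, 0]],
  [[33.7, 14.3, 0], [0, 0, 0]],
  [[33.7, 14.3, 0], [0, 0, 0]],
  [[33.7, 14.3, 0], [0, 0, 0]],
  [[33.7, 14.3, 0], [0, 0, 0]],
  [[33.7, 14.3, 0], [0, 0, 0]],
  [[0, 0, 0], [0, 0, 0]],
  [[0, 0, 0], [0, 0, 0]],
])

```text
t: 48.87
tool_pos: [0.6357, -0.0363, 0.3926]
orientation: [2.21, 2.013, -0.258]
force: [0.2, -0.8, -1.7]
opening: 0.0638
gripper_force: 25.0
```

Emit:
apply_moves([
  [[0, 0, 0], [0, 0, 0]],
  [[0, 0, 0], [0, 0, 0]],
])

```text
t: 49.03
tool_pos: [0.6354, -0.0394, 0.3954]
orientation: [2.213, 2.003, -0.254]
force: [0.1, 0.0, -1.6]
opening: 0.0637
gripper_force: 25.0
```

```bash
python3 -c "
from h import *
o,u,w,n=lane(); plan(Rlane(),o+u*.27-w*.002+n*.035)
p,d=robot.read_camera('wrist'); cv2.imwrite('pics/w15.png',p)"
```

```text
flip0 turn [-0.0057 -0.0032  0.0012] rows 0.1 | shift after [  0.7   0.9 105.4] before [  0.4   1.5 105.4] rows 2.6 q6~0
flip1 turn [ 0.005  -0.0089 -3.1403] rows 26.2 | shift after [ -0.7  -0.9 105.4] before [  0.4   1.5 105.4] rows 2.6 q6~-180
tcp [ 0.6354 -0.0394  0.3954] open 0.0637 grip 25.0 F [ 0.1  0.  -1.6] t 49.0
```

Emit:
apply_moves([
  [[0.7, 0.5, 15], [-0.003, -0.002, 0]],
  [[0, 0, 25], [0, 0, 0]],
  [[0, 0, 25], [0, 0, 0]],
  [[0, 0, 15], [0, 0, 0]],
  [[0, 0, 9], [0, 0, 0]],
  [[0, 0, 0], [0, 0, 0]],
  [[0, 0, 0], [0, 0, 0]],
  [[0, 0, 0], [0, 0, 0]],
  [[0, 0, 0], [0, 0, 0]],
  [[0, 0, 0], [0, 0, 0]],
])

```text
t: 49.92
tool_pos: [0.6347, -0.0575, 0.3107]
orientation: [2.208, 1.999, -0.249]
force: [-0.8, -0.7, -2.2]
opening: 0.0641
gripper_force: 25.0
```

Run:
```python
from h import *
o,u,w,n=lane(); plan(Rlane(),o+u*.27-w*.002+n*.035)
for f in ('w12','w15'):
    p=cv2.imread(f'pics/{f}.png'); h=cv2.cvtColor(p,cv2.COLOR_BGR2HSV); m=((h[...,1]<60)&(h[...,2]>80)).astype(np.uint8)[225:322,235:330]
    k,l,s,c=cv2.connectedComponentsWithStats(m); i=1+s[1:,4].argmax(); print(f,s[i],c[i])
```

```text
flip0 turn [ 0.0014 -0.0008  0.0004] rows 0.0 | shift after [-0.7 -0.3 18.8] before [-0.7 -0.3 18.8] rows 0.5 q6~0
flip1 turn [ 1.3000e-03  2.2000e-03 -3.1412e+00] rows 26.2 | shift after [ 0.7  0.3 18.8] before [-0.7 -0.3 18.8] rows 0.5 q6~-180
tcp [ 0.6347 -0.0575  0.3107] open 0.0641 grip 25.0 F [-0.8 -0.7 -2.2] t 49.9
w12 [   7   16   77   81 6017] [44.88914742 55.43908925]
w15 [   7   15   77   82 6079] [44.90475407 55.32225695]
```

Held exactly as the first one was. Lowering it into the lane.

Emit:
apply_moves([
  [[0, 0, 5], [0, 0, 0]],
  [[0, 0, 5], [0, 0, 0]],
  [[0, 0, 4], [0, 0, 0]],
  [[0, 0, 0], [0, 0, 0]],
  [[0, 0, 0], [0, 0, 0]],
  [[0, 0, 0], [0, 0, 0]],
  [[0, 0, 0], [0, 0, 0]],
])

```text
t: 50.5
tool_pos: [0.634, -0.0608, 0.2956]
orientation: [2.21, 2.0, -0.252]
force: [1.1, 0.0, -1.1]
opening: 0.0639
gripper_force: 25.0
```

Run:
```python
from h import *
o,u,w,n=lane(); plan(Rlane(),o+u*.27-w*.002+n*.0346)
```

```text
flip0 turn [-0.0009 -0.0008  0.0007] rows 0.0 | shift after [-0.9  0.2  3.7] before [-0.9  0.2  3.7] rows 0.1 q6~0
flip1 turn [ 1.3000e-03 -1.4000e-03 -3.1409e+00] rows 26.2 | shift after [ 0.9 -0.2  3.7] before [-0.9  0.2  3.7] rows 0.1 q6~-180
tcp [ 0.634  -0.0608  0.2956] open 0.0639 grip 25.0 F [ 1.1  0.  -1.1] t 50.5
```

Emit:
apply_moves([
  [[0, 0, 2], [0, 0, 0]],
  [[0, 0, 1.5], [0, 0, 0]],
  [[0, 0, 0], [0, 0, 0]],
  [[0, 0, 0], [0, 0, 0]],
  [[0, 0, 0], [0, 0, 0]],
])

```text
t: 50.92
tool_pos: [0.6339, -0.0615, 0.2922]
orientation: [2.209, 2.0, -0.252]
force: [0.4, 1.0, -0.7]
opening: 0.0643
gripper_force: 25.0
```

Emit:
apply_moves([
  [[0, 0, 0.7], [0, 0, 0]],
  [[0, 0, 0], [0, 0, 0]],
  [[0, 0, 0], [0, 0, 0]],
])

```text
t: 51.17
tool_pos: [0.6341, -0.0616, 0.2921]
orientation: [2.209, 1.999, -0.251]
force: [-0.7, 2.2, 4.1]
opening: 0.0638
gripper_force: 25.0
```

Run:
```python
from h import *
o,u,w,n=lane(); plan(Rlane(),o+u*.27-w*.002+n*.0346)
```

```text
flip0 turn [ 0.0001 -0.0008  0.0005] rows 0.0 | shift after [-0.8 -0.   0.2] before [-0.8 -0.   0.2] rows 0.0 q6~0
flip1 turn [ 1.3000e-03  2.0000e-04 -3.1411e+00] rows 26.2 | shift after [0.8 0.  0.2] before [-0.8 -0.   0.2] rows 0.0 q6~-180
tcp [ 0.6341 -0.0616  0.2921] open 0.0638 grip 25.0 F [-0.7  2.2  4.1] t 51.2
```

Emit:
apply_moves([
  [[0, 0, -0.5], [0, 0, 0]],
  [[0, 0, 0], [0, 0, 0]],
  [[0, 0, 0], [0, 0, 0]],
  [[0, 0, 0], [0, 0, 0]],
  [[0, 0, 0], [0, 0, 0]],
  [[0, 0, -15], [0, 0, 0]],
  [[0, 0, -30], [0, 0, 0]],
  [[0, 0, -40], [0, 0, 0]],
  [[0, 0, -40], [0, 0, 0]],
  [[0, 0, -40], [0, 0, 0]],
  [[0, 0, -20], [0, 0, 0]],
  [[0, 0, 0], [0, 0, 0]],
], claw=1)

```text
t: 52.17
tool_pos: [0.6388, -0.0194, 0.4797]
orientation: [2.205, 1.995, -0.24]
force: [0.7, -0.5, 0.7]
opening: 0.0927
gripper_force: 0.0
```

Emit:
apply_moves([
  [[0, -30, 0], [0, 0, 0]],
  [[0, -30, 0], [0, 0, 0]],
  [[0, -30, 0], [0, 0, 0]],
  [[0, -30, 0], [0, 0, 0]],
  [[0, -30, 0], [0, 0, 0]],
  [[-30, -20, 0], [0, 0, 0]],
  [[-30, 0, 0], [0, 0, 0]],
  [[-30, 0, 0], [0, 0, 0]],
  [[0, 0, 0], [0, 0, 0]],
  [[0, 0, 0], [0, 0, 0]],
  [[0, 0, 0], [0, 0, 0]],
  [[0, 0, 0], [0, 0, 0]],
])

```text
t: 53.17
tool_pos: [0.4604, -0.0901, 0.4915]
orientation: [2.21, 2.002, -0.253]
force: [0.3, 0.7, -0.3]
opening: 0.0931
gripper_force: 0.0
```

Run:
```python
from h import *
p,d=robot.read_camera("top"); cv2.imwrite("pics/top16.png",p); print([x for x in lab("top",p,.064,val=80) if x[1][0]<720])
p2,d=robot.read_camera("side"); cv2.imwrite("pics/side16.png",p2)
cv2.imwrite("pics/cat16.png",np.vstack([np.hstack([p[110:300,100:460],p2[60:250,150:510]])]))
s=robot.read_state(); print(s["t"],s["tool_pos"])
```

```text
[([221.6, 182.7], [660.5, 130.3], [45.9, 37.7], 85.1)]
53.2667 [ 0.46051451 -0.08990081  0.49177259]
```

View pics/cat16.png

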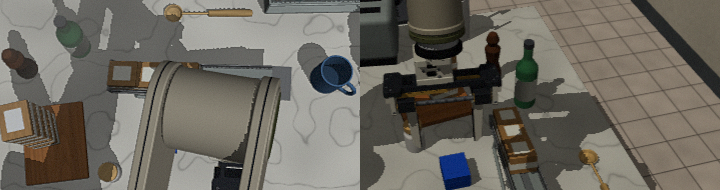

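The arm hides part of the lane. I'll move it well clear and look again.

Emit:
apply_moves([
  [[-38, 0, 0], [0, 0, 0]],
  [[-38, 0, 0], [0, 0, 0]],
  [[-38, 0, 0], [0, 0, 0]],
  [[-38, 0, 0], [0, 0, 0]],
  [[-38, 0, 0], [0, 0, 0]],
  [[-38, 0, 0], [0, 0, 0]],
  [[-38, 0, 0], [0, 0, 0]],
  [[-38, 0, 0], [0, 0, 0]],
  [[0, 0, 0], [0, 0, 0]],
  [[0, 0, 0], [0, 0, 0]],
  [[0, 0, 0], [0, 0, 0]],
])

```text
t: 54.18
tool_pos: [0.4314, -0.3851, 0.5599]
orientation: [2.21, 2.001, -0.252]
force: [0.1, 0.5, -0.1]
opening: 0.0925
gripper_force: 0.0
```

Run:
```python
from h import *
p,d=robot.read_camera("top"); cv2.imwrite("pics/top17.png",p); X=cloud("top",d)
print([x for x in lab("top",p,.08,val=80) if x[1][0]<720])
p2,d=robot.read_camera("side")
cv2.imwrite("pics/cat17.png",np.hstack([p[110:300,100:460],p2[60:250,150:510]]))
o,u,w,n=lane()
h=cv2.cvtColor(p,cv2.COLOR_BGR2HSV); m=((h[...,1]<60)&(h[...,2]>80)).astype(np.uint8)
k,l,s,c=cv2.connectedComponentsWithStats(m,connectivity=4)
for i in range(1,k):
    if 150<s[i,4]<500 and 205<c[i,0]<400 and 170<c[i,1]<205:
        q=np.median(X[l==i],0)-o; print(c[i].round(1),s[i,4],"lane xyz",[round(float(q@a),4) for a in(u,w,n)])
for i in range(1,k):
    if 150<s[i,4]<900 and 90<c[i,0]<190 and 200<c[i,1]<300: print("stack?",c[i].round(1),s[i,4],np.median(X[l==i],0).round(4))
```

```text
[([221.5, 182.6], [657.1, 128.5], [45.2, 36.1], 85.5), ([251.0, 183.9], [652.2, 54.7], [49.5, 35.8], 89.1), ([281.2, 184.3], [651.1, -21.3], [47.4, 35.8], 89.1)]
[221.5 182.6] 253 lane xyz [0.039, -0.0, 0.0458]
[251.  183.9] 274 lane xyz [0.1146, -0.0011, 0.046]
[281.2 184.3] 275 lane xyz [0.1896, 0.0003, 0.0461]
stack? [113.6 229.8] 397 [0.5195 0.33   0.2476]
```

View pics/cat17.png

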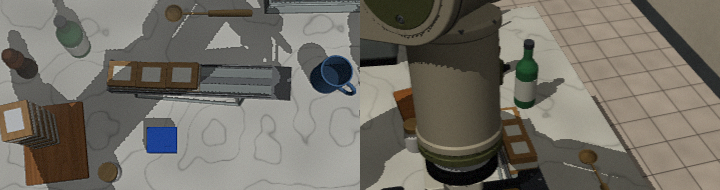

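The crops show three cartons seated in the lane, measured at x = 39, 115 and 190 mm with their tops 46 mm above the floor. The column stands at (519.5, 330) mm with its top at 0.248 m. No new cartons are left on the worktop, the bystanders are undisturbed and the arm is clear, so I'm handing in.

```bash
python3 -c "
from plant import robot
print(robot.close_job())"
```

```text
the job is handed in; nothing more can be done
None
```

I handed the job in at about 54 s: the last camera check showed old1 to old4 stacked squarely on the base carton, old5 at the front stop with both new cartons flat behind it, and the jar, mug, mill and oil bottle undisturbed; the hand-in returned no verdict.

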